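# Close the slide boxes and file them in the low rack

### The job

The slide boxes standing loose on the table have lids that are not down yet: press each lid fully home, then slide every box lengthways under the top of the low rack, each into an empty pigeonhole of its own, right in against the stop at the back, upright and with its lid still fully down. Leave the box that is already filed, the loupe and the pencil cup where they are.

Things in the scene. Friction and masses are not known exactly. Their poses are not given: they have to be found in the camera images.
- box1: a small buff card slide box to be closed and filed, 132 long (its x) x 56 wide (its y), 56 high with the lid shut; origin: centre of its underside, z up; ends alike. Base 38 high; the lid (18 high, same outline) sits above it on a pale neck. A rigid block of 0.2 to 0.35 kg. Three or all four of box1..box4 are present, on the table
- lid1 (a joint): how far the lid of box1 has been pushed down onto its neck, in m: 0 = standing 10 mm proud (box 66 mm high), 0.010 = fully home (box 56 mm high, no gap between lid and base). It starts 6 to 10 mm proud, level; snug: takes about 8 N straight down to move, comes to a hard stop when home, and stays where it is left
- box2: a small buff card slide box to be closed and filed, 132 long (its x) x 56 wide (its y), 56 high with the lid shut; origin: centre of its underside, z up; ends alike. Base 38 high; the lid (18 high, same outline) sits above it on a pale neck. A rigid block of 0.2 to 0.35 kg. Three or all four of box1..box4 are present, on the table
- lid2 (a joint): how far the lid of box2 has been pushed down onto its neck, in m: 0 = standing 10 mm proud (box 66 mm high), 0.010 = fully home (box 56 mm high, no gap between lid and base). It starts 6 to 10 mm proud, level; snug: takes about 8 N straight down to move, comes to a hard stop when home, and stays where it is left
- box3: a small buff card slide box to be closed and filed, 132 long (its x) x 56 wide (its y), 56 high with the lid shut; origin: centre of its underside, z up; ends alike. Base 38 high; the lid (18 high, same outline) sits above it on a pale neck. A rigid block of 0.2 to 0.35 kg. Three or all four of box1..box4 are present, on the table
- lid3 (a joint): how far the lid of box3 has been pushed down onto its neck, in m: 0 = standing 10 mm proud (box 66 mm high), 0.010 = fully home (box 56 mm high, no gap between lid and base). It starts 6 to 10 mm proud, level; snug: takes about 8 N straight down to move, comes to a hard stop when home, and stays where it is left
- box4: a small buff card slide box to be closed and filed, 132 long (its x) x 56 wide (its y), 56 high with the lid shut; origin: centre of its underside, z up; ends alike. Base 38 high; the lid (18 high, same outline) sits above it on a pale neck. A rigid block of 0.2 to 0.35 kg. Three or all four of box1..box4 are present, on the table
- lid4 (a joint): how far the lid of box4 has been pushed down onto its neck, in m: 0 = standing 10 mm proud (box 66 mm high), 0.010 = fully home (box 56 mm high, no gap between lid and base). It starts 6 to 10 mm proud, level; snug: takes about 8 N straight down to move, comes to a hard stop when home, and stays where it is left
- rack: low wooden rack, fixed, 140 deep (x) x 368 wide (y) x 74 high; origin: centre of its underside; open front faces its own -x (to the robot). Five pigeonholes side by side, centred at y = +144, +72, 0, -72, -144 mm, 8 mm dividers, front edges at x = -70. Back open but for a stop rail 12 high, inner face at x = +64: a box pushed right in has its centre at x = -2 and its near end 2 mm inside the front
- bay1 (a point): middle of the mouth of pigeonhole 1 (1 is the rack's leftmost, +y; 5 the rightmost), on the table at the rack's front edge; axes as the rack's. The opening is 64 wide and 60 high under a 14 mm thick top board: a box with a proud lid does not fit; its floor is the table itself
- kept1: a closed slide box of the same kind and size (132 x 56 x 56, origin at the centre of its underside) already filed in pigeonhole 1; only one of kept1..kept5 is present, so one pigeonhole is taken
- bay2 (a point): middle of the mouth of pigeonhole 2 (1 is the rack's leftmost, +y; 5 the rightmost), on the table at the rack's front edge; axes as the rack's. The opening is 64 wide and 60 high under a 14 mm thick top board: a box with a proud lid does not fit; its floor is the table itself
- kept2: a closed slide box of the same kind and size (132 x 56 x 56, origin at the centre of its underside) already filed in pigeonhole 2; only one of kept1..kept5 is present, so one pigeonhole is taken
- bay3 (a point): middle of the mouth of pigeonhole 3 (1 is the rack's leftmost, +y; 5 the rightmost), on the table at the rack's front edge; axes as the rack's. The opening is 64 wide and 60 high under a 14 mm thick top board: a box with a proud lid does not fit; its floor is the table itself
- kept3: a closed slide box of the same kind and size (132 x 56 x 56, origin at the centre of its underside) already filed in pigeonhole 3; only one of kept1..kept5 is present, so one pigeonhole is taken
- bay4 (a point): middle of the mouth of pigeonhole 4 (1 is the rack's leftmost, +y; 5 the rightmost), on the table at the rack's front edge; axes as the rack's. The opening is 64 wide and 60 high under a 14 mm thick top board: a box with a proud lid does not fit; its floor is the table itself
- kept4: a closed slide box of the same kind and size (132 x 56 x 56, origin at the centre of its underside) already filed in pigeonhole 4; only one of kept1..kept5 is present, so one pigeonhole is taken
- bay5 (a point): middle of the mouth of pigeonhole 5 (1 is the rack's leftmost, +y; 5 the rightmost), on the table at the rack's front edge; axes as the rack's. The opening is 64 wide and 60 high under a 14 mm thick top board: a box with a proud lid does not fit; its floor is the table itself
- kept5: a closed slide box of the same kind and size (132 x 56 x 56, origin at the centre of its underside) already filed in pigeonhole 5; only one of kept1..kept5 is present, so one pigeonhole is taken
- loupe: bystander: black magnifier loupe, 48 across, 45 high, standing on the table beyond the right end of the rack; origin at the centre of its underside
- pencil_cup: bystander: dark steel pencil cup, 72 across, 95 high, on the table to the right; origin at the centre of its underside
Things that resemble listed ones, but are neither listed nor needed, are in the scene too. Leave any turquoise look-alike of the box2 alone. What is shaped like the box1 but yellow is not meant.

How it is judged (in metres and radians):
At the end, for the whole second after the job is handed in: Every box that was loose on the table stands upright and at rest on the table top inside a pigeonhole of the rack, lengthways, within 10 mm of touching the back stop, with its lid within 1.5 mm of fully home (value of joint each of lid1, lid2, lid3, lid4 above 0.0085 m and x of box1 in the frame of rack between -0.012 and 0.008 m and y of box1 in the frame of rack between -0.178 and 0.178 m and height (world z) of each of box1, box2, box3, box4 below 0.006 m and angle between each of box1, box2, box3, box4's own z axis and vertical below 0.1 rad and angle between the x axis of each of box1, box2, box3, box4 and the x axis of rack, either way round below 0.15 rad and linear speed of each of box1, box2, box3, box4 below 0.02 m/s and x of box2 in the frame of rack between -0.012 and 0.008 m and y of box2 in the frame of rack between -0.178 and 0.178 m and x of box3 in the frame of rack between -0.012 and 0.008 m and y of box3 in the frame of rack between -0.178 and 0.178 m and x of box4 in the frame of rack between -0.012 and 0.008 m and y of box4 in the frame of rack between -0.178 and 0.178 m).
It fails at once if the box already filed in the rack is shifted more than 20 mm (distance of any of kept1, kept2, kept3, kept4, kept5 from where it was at the start of the episode above 0.02 m).
It fails at once if the loupe or the pencil cup is shifted more than 30 mm (distance of any of loupe, pencil_cup from where it was at the start of the episode above 0.03 m).
Of box1, box2, box3, box4 only 3 to 4 are there at a start; the rules pass over those that are not, and their reading is None.
Of kept1, kept2, kept3, kept4, kept5 only 1 to 1 are there at a start; the rules pass over those that are not, and their reading is None.
At some moment in a run one of box1, box2, box3, box4 may be knocked a few centimetres aside while the robot is not near it.
Once in a run the grip may slacken for a moment while it holds something.
It also fails if it takes over 210 s, if anything falls off the work surface, if the arm or the gripper's body presses on something with over 40 N, if the wrist force passes 120 N, or if a joint passes its speed limit or range.

### The arm

A 6-joint arm with a two-finger parallel gripper is mounted at the origin on the work surface. World frame = base frame: x ahead of the robot, y to its left, z up, the work surface at z = 0. Lengths are in mm, angles in degrees, forces in N, time in s.
With the tool pointing down it reaches from about 250 to 775 mm from the base axis. Payload 8.9 kg.
Tool frame: the origin (TCP) lies between the finger pads; the fingertips stand ahead of it and the grasp point (between the pads) lies 5 mm behind it (env.tips_ahead is the z of the fingertips in the tool frame, in mm); z points along the fingers, y is the direction in which the jaws open and shut (so a half turn about z gives the same grasp; the last joint's range is limited). The gripper opens to 85 mm and grips with 20 to 120 N. Pads are 22 mm wide; open, the fingers measure 114 mm over their backs; the gripper's body (76 mm by 85 mm) begins 54 mm behind the grasp point. The pads swing forward as they close: fully open they stand 13 mm farther back than shut.
Start: joints at [56.018, 16.656, -8.789, 64.555, 0, 82.019], TCP at [230.146, 471.865, 245.305] pointing down, gripper open.
Joint ranges: [-144.48, 144.48], [-52.06, 99.96], [-74.48, 78.29], [-112.23, 115.85], [-86.99, 84.42], [-180, 180]. Speed limits (degrees/s): [127.2, 127.2, 159.86, 180, 180, 180].

### API

Orientations are given as [roll, pitch, yaw] about the fixed x, y, z axes, in that order (R = Rz(yaw) Ry(pitch) Rx(roll)).
In Python, from bench import readout, imaging, env gives the robot as it stands. The module is installed in compiled form; this text tells all that it offers.
- The arm moves only by the tool jog_arm, never from a script. Its argument "rows" is a list that holds one entry, the list of rows, each a list of 6 numbers: the shift along the tool's x, y, z in m, then the turn, a rotation vector about the tool's x, y, z in rad. A call has 1 to 20 rows; each row is the pose to reach, as a shift and turn from the pose measured when the call began, along the tool's axes at that moment; what a row does not reach only later rows make up. A row lasts 1/8 s, in which the tool goes at most 62.5 mm and 10.7 degrees, less where a joint would pass 70% of its speed; a pose out of reach is approached as far as the arm can. A call with a gripper value outside its range is refused whole. "fingers" is the gripper command: -1 is fully open, 1 is shut, values between are in proportion, set as the call begins (left out, the last holds). The fingers move at their own pace and stop on an object; "force" is the grip in N (left out, the last holds). Time passes only in rows, so rows that repeat a pose let the fingers close. It gives the time, the measured TCP pose, the force and the opening at its end, in the units of the state.
- readout.state(): the state, without advancing time (a new reading comes with each control period).
- imaging.capture(name): name is "side" or "top" or "wrist"; returns a dict with "pixels" (400x640x3 uint8, red, green, blue), "vfov" (degrees; the focal length in pixels is half the picture's height over the tangent of half this angle, whatever the lens; pixels are square), "cx", "cy" (the principal point, pixels), "world_from_camera" (4x4, takes a point from camera to world coordinates). Camera axes: x right, y up, looking along -z (the intrinsics and any distortion apply to the point x, -y, -z); pixel columns grow to the right and rows downward; lengths in mm; the calibration is good to about 2 mm. A picture is of the moment at which its call begins. There is no depth.
- env.close_job(): hands the job in, once; it reports no verdict.
The state is a dict: "t": time; "qpos": joint angles; "qvel": joint speeds; "joint_efforts": joint torques, N m; "tool_pos": TCP position; "eef_rot": TCP orientation; "force": force on the tool from outside, world axes, zero at the start; "wrist_torque": the same for the moment, N m; "opening": finger opening in mm.
Only numpy, scipy, OpenCV 4.12 (cv2) and the standard library are available. Lean on these libraries where they do the work, as an engineer would, in place of code of your own. Each camera call takes 0.05 s, during which the arm holds its last target.

## Working session

There is one attempt and no reset: what is moved stays moved. The work goes in short steps, Python scripts to look and compute and a tool call to move; the robot and the scene stay as the last step left them, time stands still between calls to the robot, and variables do not carry over. Pictures are saved under pics/ and viewed, and the job is handed in when it is done.

Besides the shell and the picture viewer there is one more tool, called after ">>>" as a command line: name --argument value ..., lists and objects as JSON in quotes. jog_arm: Moves the arm, as the interface text tells. Its arguments: {"type":"object","properties":{"rows":{"type":"array"},"fingers":{"type":"number"},"force":{"type":"number"}},"required":["rows"]}

```bash
mkdir -p pics; python3 - <<'E'
from bench import readout, imaging, env
import cv2
print(readout.state()); print(env.tips_ahead)
for n in ["side","top","wrist"]:
    c=imaging.capture(n); cv2.imwrite(f"pics/{n}0.png",c["pixels"][:,:,::-1])
    print(n,{k:v for k,v in c.items() if k!="pixels"})
E
```

```text
{'t': 0.0, 'qpos': array([ 5.60198896e+01,  1.66883192e+01, -8.83280253e+00,  6.45555318e+01,
       -2.56427438e-04,  8.20188502e+01]), 'qvel': array([ 0.01579662,  0.08744676,  0.02125469, -0.00453207, -0.03520762,
       -0.02480976]), 'joint_efforts': array([ 1.29590499e-03, -5.37147331e+01,  3.31367326e+01,  1.62446732e-02,
       -1.82675285e-04,  8.64383424e-06]), 'tool_pos': array([229.88341457, 471.50262868, 244.72653875]), 'eef_rot': array([-1.79924053e+02, -1.03891953e-02,  1.54001033e+02]), 'force': array([-0.01005826, -0.44148374,  0.44375989]), 'wrist_torque': array([-0.06448316, -0.02805494,  0.0334657 ]), 'opening': 85.3404084463858}
14.0
side {'vfov': 42.149392317083084, 'cx': 313.48480845920767, 'cy': 199.37383155025884, 'world_from_camera': array([[ 7.12401684e-01,  5.26140863e-01, -4.64391680e-01,
        -1.18333036e+02],
       [-7.01727561e-01,  5.26635499e-01, -4.79826512e-01,
        -7.66387853e+02],
       [-7.89119126e-03,  6.67705656e-01,  7.44383561e-01,
         1.14506965e+03],
       [ 0.00000000e+00,  0.00000000e+00,  0.00000000e+00,
         1.00000
[... 206 characters left out ...]
    [-9.98981572e-01, -3.38597915e-02, -2.98216761e-02,
        -7.76458085e+01],
       [-3.34562942e-02,  1.12415900e-01,  9.93097851e-01,
         1.04298458e+03],
       [ 0.00000000e+00,  0.00000000e+00,  0.00000000e+00,
         1.00000000e+00]])}
wrist {'vfov': 69.02187448049908, 'cx': 318.6945482115893, 'cy': 201.5811083866169, 'world_from_camera': array([[ 4.38803390e-01, -8.62790907e-01, -2.51084519e-01,
         1.66791262e+02],
       [ 8.98582488e-01,  4.20998935e-01,  1.23731197e-01,
         5.01661023e+02],
       [-1.04783634e-03, -2.79913821e-01,  9.60024560e-01,
         3.73441942e+02],
       [ 0.00000000e+00,  0.00000000e+00,  0.00000000e+00,
         1.00000000e+00]])}
```

View pics/top0.png

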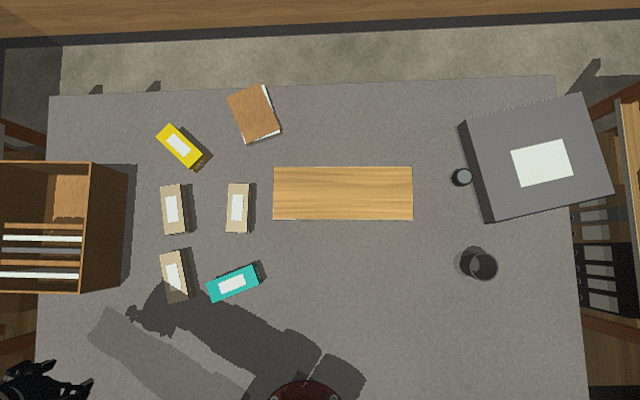

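View pics/side0.png

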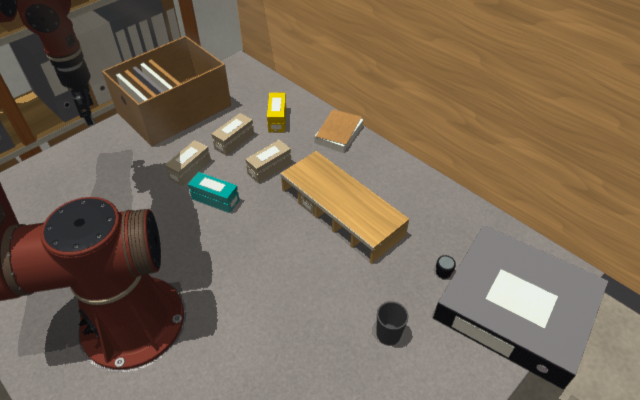

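View pics/wrist0.png

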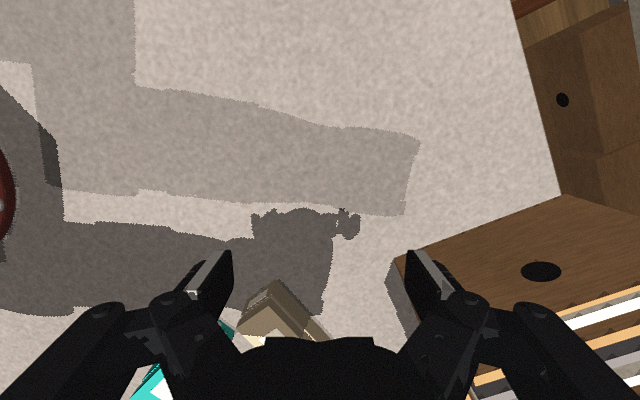

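```bash
python3 - <<'E'
import cv2
a=cv2.imread("pics/top0.png"); cv2.imwrite("pics/t_crop.png",cv2.resize(a[120:310,140:340],None,fx=4,fy=3.1,interpolation=cv2.INTER_CUBIC)[:600])
b=cv2.imread("pics/side0.png"); cv2.imwrite("pics/s_crop.png",cv2.resize(b[80:280,150:420],None,fx=2.95,fy=2.95,interpolation=cv2.INTER_CUBIC))
E
```

```text
(no output)
```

View pics/t_crop.png

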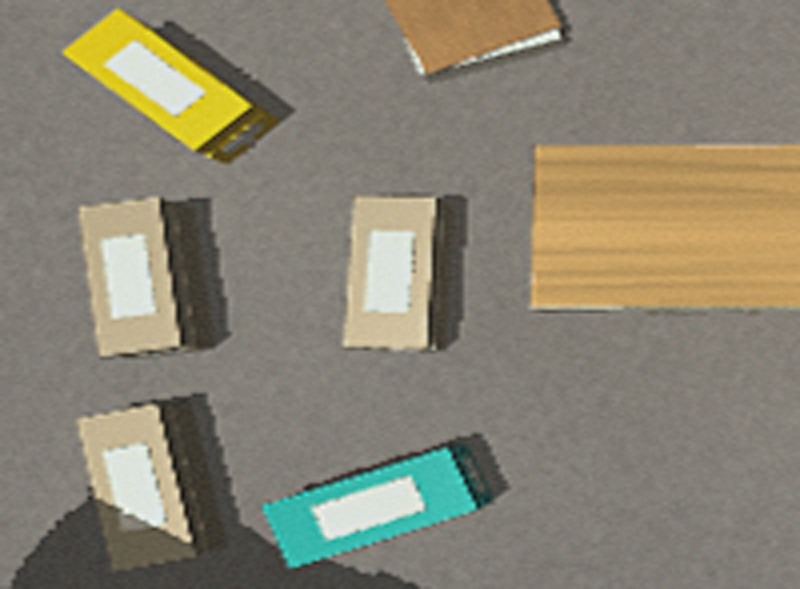

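View pics/s_crop.png

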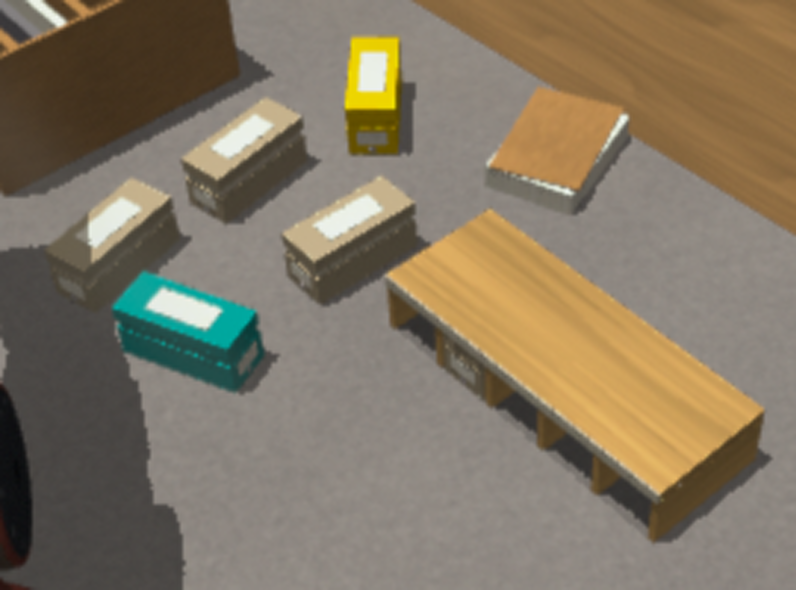

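```bash
cat > h.py <<'E'
import numpy as np, cv2
from bench import readout, imaging, env
def K(c):
    h,w=c["pixels"].shape[:2]; return h/2/np.tan(np.radians(c["vfov"]/2))
def back(c,uv,z):
    uv=np.atleast_2d(np.asarray(uv,float)); f=K(c); T=c["world_from_camera"]
    d=np.c_[(uv[:,0]-c["cx"])/f,-(uv[:,1]-c["cy"])/f,-np.ones(len(uv))]@T[:3,:3].T
    o=T[:3,3]; s=(z-o[2])/d[:,2]; return o+d*s[:,None]
def proj(c,P):
    P=np.atleast_2d(P); T=c["world_from_camera"]; p=(P-T[:3,3])@T[:3,:3]; f=K(c)
    return np.c_[c["cx"]+f*p[:,0]/-p[:,2], c["cy"]-f*p[:,1]/-p[:,2]]
def rect(c,mask,z):
    cs,_=cv2.findContours(mask.astype(np.uint8),cv2.RETR_EXTERNAL,cv2.CHAIN_APPROX_NONE)
    out=[]
    for k in cs:
        if cv2.contourArea(k)<300: continue
        k=cv2.convexHull(k)
        w=back(c,k[:,0,:],z)[:,:2].astype(np.float32)
        (x,y),(a,b),th=cv2.minAreaRect(w)
        if a<b: a,b,th=b,a,th+90
        th=(th+90)%180-90
        out.append((round(x,1),round(y,1),round(a,1),round(b,1),round(th,1),k[:,0].mean(0).round()))
    return out
E
python3 - <<'E'
from h import *
c=imaging.capture("top"); im=c["pixels"]; hsv=cv2.cvtColor(im,cv2.COLOR_RGB2HSV)
for p in [(185,200),(172,200),(172,285),(175,298),(340,190),(240,190),(238,208),(300,300),(190,220)]: print(p,im[p[1],p[0]],hsv[p[1],p[0]])
# rack corners
print(back(c,[(273.8,167),(272.8,219.5),(413,167),(414,220)],74).round(1))
s=imaging.capture("side")
print(back(s,[(150+388/2.95,80+280/2.95),(150+490/2.95,80+211/2.95),(150+763/2.95,80+410/2.95),(150+660/2.95,80+497/2.95)],74).round(1))
E
```

```text
(185, 200) [68 67 55] [28 49 68]
(172, 200) [219 225 218] [ 56   8 225]
(172, 285) [205 213 199] [ 47  17 213]
(175, 298) [99 89 74] [18 64 99]
(340, 190) [198 158  98] [ 18 129 198]
(240, 190) [198 185 149] [ 22  63 198]
(238, 208) [218 225 221] [ 73   8 225]
(300, 300) [123 121 117] [ 20  12 123]
(190, 220) [65 61 48] [23 67 65]
[[ 694.8   59.5   74. ]
 [ 554.2   64.6   74. ]
 [ 681.1 -309.8   74. ]
 [ 540.9 -304.    74. ]]
[[ 551.2   57.3   74. ]
 [ 691.8   56.8   74. ]
 [ 680.6 -306.2   74. ]
 [ 540.5 -304.6   74. ]]
```

```bash
cat > det.py <<'E'
from h import *
def boxes(z=64,name="top",show=None,T=150):
    c=imaging.capture(name); im=c["pixels"]; hsv=cv2.cvtColor(im,cv2.COLOR_RGB2HSV)
    H,S,V=[hsv[:,:,i].astype(int) for i in range(3)]
    m=(V>T)&(S<110)
    m[:,270:]=0; m[:165,:]=0; m[:, :150]=0
    m=cv2.morphologyEx(m.astype(np.uint8),cv2.MORPH_OPEN,np.ones((3,3)))
    if show: cv2.imwrite(show,m*255)
    return rect(c,m,z)
if __name__=="__main__":
    for r in boxes(show="pics/mask.png"): print(r)
E
python3 det.py
```

```text
(421.3, 334.3, 111.7, 55.3, 12.1, array([172., 270.]))
(590.8, 162.7, 131.6, 56.4, -3.3, array([237., 206.]))
(593.9, 339.2, 133.1, 55.5, 7.1, array([171., 209.]))
```

View pics/mask.png

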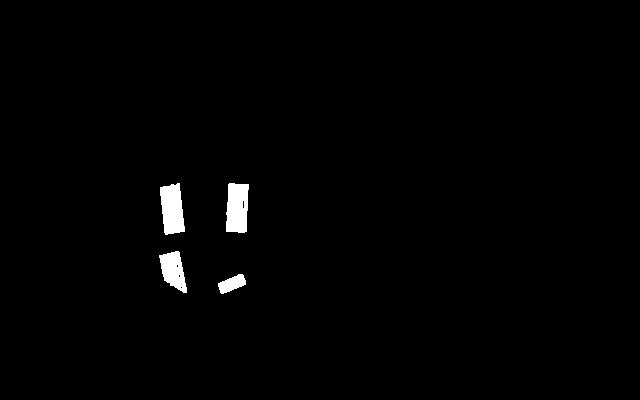

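```bash
cat > go.py <<'E'
import sys, numpy as np
from scipy.spatial.transform import Rotation as R
from bench import readout
s=readout.state(); p=np.array(s["tool_pos"]); r=R.from_euler("xyz",s["eef_rot"],degrees=True)
print("t",round(s["t"],2),"at",p.round(1),np.round(s["eef_rot"],1),"F",np.round(s["force"],1),"open",round(s["opening"],1),"q",np.round(s["qpos"]))
for a in sys.argv[1:]:
    x,y,z,yaw=map(float,a.split(","))
    d=r.inv().apply(np.array([x,y,z])-p)/1000
    t=(r.inv()*R.from_euler("xyz",[180,0,yaw],degrees=True)).as_rotvec()
    print(a,"->",np.r_[d.round(4),t.round(3)].tolist(), "rows>=",int(np.ceil(max(np.linalg.norm(d)/.0625,np.degrees(np.linalg.norm(t))/10.7))))
E
python3 go.py 591,163,200,176.7 591,163,95,176.7
python3 - <<'E'
from h import *
c=imaging.capture("top"); im=c["pixels"]; hsv=cv2.cvtColor(im,cv2.COLOR_RGB2HSV)
m=(hsv[:,:,0]>80)&(hsv[:,:,0]<100)&(hsv[:,:,1]>120); m[:230]=0
print("teal",rect(c,m,64))
k=max(cv2.findContours(m.astype(np.uint8),0,1)[0],key=cv2.contourArea)[:,0]
w=back(c,k,64); print(w.min(0),w.max(0), w[w[:,0].argmax()],w[w[:,1].argmin()],w[w[:,1].argmax()])
E
```

```text
t 0.3 at [230.1 471.8 245.1] [-180.   -0.  154.] F [ 0.1 -0.2 -0.4] open 85.5 q [56. 17. -9. 65.  0. 82.]
591,163,200,176.7 -> [-0.4598, -0.1193, 0.0451, -0.0, -0.0, -0.396] rows>= 8
591,163,95,176.7 -> [-0.4598, -0.1192, 0.1501, -0.0, -0.0, -0.396] rows>= 8
teal [(392.9, 172.0, 143.3, 56.8, -69.6, array([230., 283.]))]
[344.41381716  97.21283168  64.        ] [439.60611831 245.14528197  64.        ] [439.60611831 125.71870123  64.        ] [397.43701409  97.21283168  64.        ] [393.70055186 245.14528197  64.        ]
```

>>> jog_arm --rows '[[[-0.46,-0.119,0.045,0,0,-0.396],[-0.46,-0.119,0.045,0,0,-0.396],[-0.46,-0.119,0.045,0,0,-0.396],[-0.46,-0.119,0.045,0,0,-0.396],[-0.46,-0.119,0.045,0,0,-0.396],[-0.46,-0.119,0.045,0,0,-0.396],[-0.46,-0.119,0.045,0,0,-0.396],[-0.46,-0.119,0.045,0,0,-0.396],[-0.46,-0.119,0.1,0,0,-0.396],[-0.46,-0.119,0.14,0,0,-0.396],[-0.46,-0.119,0.15,0,0,-0.396],[-0.46,-0.119,0.15,0,0,-0.396]]]' --fingers 1 --force 60

```text
t: 1.85
tool_pos: [591.5, 163.3, 95.6]
eef_rot: [-180.0, -0.0, 176.7]
force: [0.7, 0.1, 0.7]
opening: 0.4
```

```bash
python3 go.py 591,163,85,176.7; python3 det.py; python3 - <<'E'
from h import *
for n in ["side","top"]:
    c=imaging.capture(n)["pixels"][:,:,::-1]
    cv2.imwrite(f"pics/{n}1.png", cv2.resize(c[80:280,150:420] if n=="side" else c[150:310,140:340],None,fx=2.9,fy=2.9))
E
```

```text
t 1.85 at [591.5 163.3  95.6] [-180.    -0.   176.7] F [0.7 0.1 0.7] open 0.4 q [ 9. 33. -7. 50. -0. 12.]
591,163,85,176.7 -> [0.0005, -0.0003, 0.0106, -0.0, -0.0, 0.0] rows>= 1
(484.6, 257.6, 171.6, 40.4, 0.1, array([203., 250.]))
(554.5, 164.1, 59.1, 55.4, -3.7, array([238., 220.]))
```

View pics/side1.png

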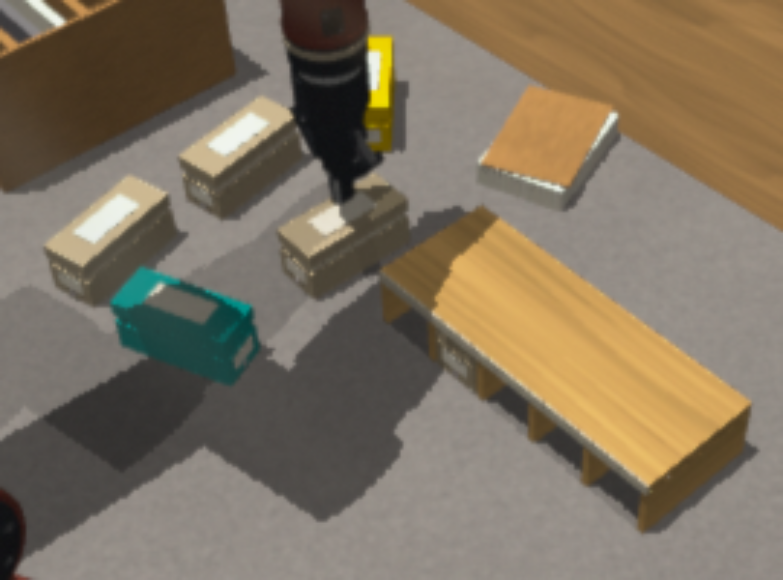

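The closed gripper stands over box A (about 345,205 in the crop); all three buff boxes are visible and the filed one is in bay 2. Pressing now.

>>> jog_arm --rows '[[[0,0,0.008,0,0,0],[0,0,0.014,0,0,0],[0,0,0.017,0,0,0],[0,0,0.019,0,0,0],[0,0,0.021,0,0,0],[0,0,0.022,0,0,0]]]'

```text
t: 2.75
tool_pos: [592.4, 163.5, 75.6]
eef_rot: [180.0, 0.2, 176.7]
force: [-3.3, -1.1, 7.3]
opening: -0.4
```

>>> jog_arm --rows '[[[0,0,0.003,0,0,0],[0,0,0.005,0,0,0],[0,0,0.006,0,0,0],[0,0,0.006,0,0,0]]]'

```text
t: 3.25
tool_pos: [592.4, 163.5, 70.1]
eef_rot: [180.0, 0.2, 176.7]
force: [-2.0, -0.5, 6.3]
opening: -0.1
```

>>> jog_arm --rows '[[[0,0,0.001,0,0,0],[0,0,0.002,0,0,0],[0,0,0.003,0,0,0]]]'

```text
t: 3.62
tool_pos: [592.5, 163.6, 69.8]
eef_rot: [180.0, 0.2, 176.7]
force: [-12.0, -1.9, 35.5]
opening: 0.1
```

```bash
python3 go.py 591,163,110,176.7 546,165.6,110,176.7 546,165.6,22,176.7
```

```text
t 3.62 at [592.5 163.6  69.8] [180.    0.2 176.7] F [-12.   -1.9  35.5] open 0.1 q [ 9. 34. -9. 47. -0. 12.]
591,163,110,176.7 -> [0.0013, -0.0006, -0.0402, 0.0, 0.004, 0.0] rows>= 1
546,165.6,110,176.7 -> [0.0464, -0.0006, -0.0404, 0.0, 0.004, 0.0] rows>= 1
546,165.6,22,176.7 -> [0.0468, -0.0007, 0.0476, 0.0, 0.004, 0.0] rows>= 2
```

>>> jog_arm --rows '[[[0.001,-0.001,-0.04,0,0.004,0],[0.024,-0.001,-0.04,0,0.004,0],[0.046,-0.001,-0.04,0,0.004,0],[0.046,-0.001,-0.04,0,0.004,0],[0.046,-0.001,-0.04,0,0.004,0],[0.046,-0.001,-0.04,0,0.004,0],[0.046,-0.001,-0.02,0,0.004,0],[0.047,-0.001,0.01,0,0.004,0],[0.047,-0.001,0.034,0,0.004,0],[0.047,-0.001,0.0475,0,0.004,0],[0.047,-0.001,0.0475,0,0.004,0]]]' --fingers -1

```text
t: 5.0
tool_pos: [545.5, 165.1, 21.4]
eef_rot: [180.0, -0.1, 176.7]
force: [0.5, 0.1, -0.1]
opening: 85.4
```

```bash
python3 go.py; python3 - <<'E'
from h import *
for n in ["side","wrist"]:
    c=imaging.capture(n)["pixels"][:,:,::-1]
    cv2.imwrite(f"pics/{n}2.png", cv2.resize(c[80:280,150:420],None,fx=2.9,fy=2.9) if n=="side" else c)
E
```

```text
t 5.0 at [545.5 165.1  21.4] [ 1.800e+02 -1.000e-01  1.767e+02] F [ 0.5  0.1 -0.1] open 85.4 q [  9.  34. -19.  37.   0.  13.]
```

View pics/side2.png

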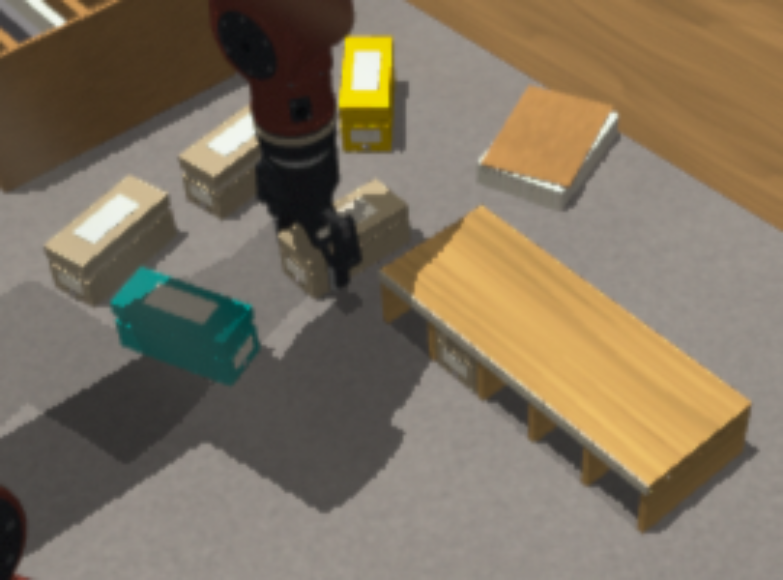

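View pics/wrist2.png

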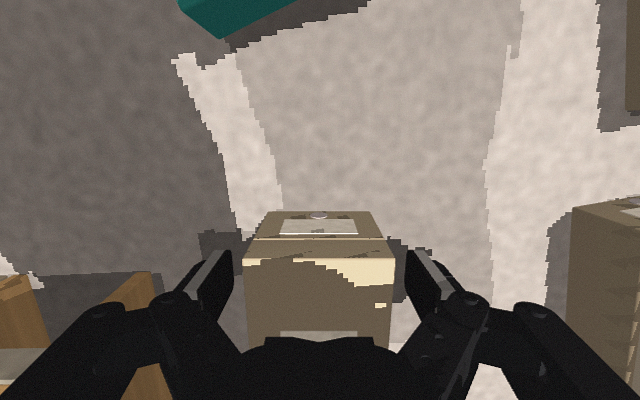

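The box A's near end lies centred between the open fingers (wrist image 245–395 px across), lid seam shut. Close.

>>> jog_arm --rows '[[[0,0,0,0,0,0],[0,0,0,0,0,0],[0,0,0,0,0,0],[0,0,0,0,0,0],[0,0,0,0,0,0],[0,0,0,0,0,0]]]' --fingers 1 --force 80

```text
t: 5.85
tool_pos: [547.1, 165.4, 23.7]
eef_rot: [179.9, 0.2, 176.7]
force: [-0.8, 0.3, 5.6]
opening: 55.5
```

```bash
python3 go.py; python3 - <<'E'
import numpy as np
# bays: rack frame
c=np.array([617,-123.2]); a=np.radians(-1.95); R=np.array([[np.cos(a),-np.sin(a)],[np.sin(a),np.cos(a)]])
for i,y in enumerate([144,72,0,-72,-144]): print(i+1,[ (c+R@np.array([x,y])).round(1).tolist() for x in (-70,-70-66-12,-70-66-12-45,-70-12)])
E
```

```text
t 5.85 at [547.1 165.4  23.7] [179.9   0.2 176.7] F [-0.8  0.3  5.6] open 55.5 q [  9.  34. -19.  37.   0.  13.]
1 [[551.9, 23.1], [474.0, 25.8], [429.0, 27.3], [539.9, 23.5]]
2 [[549.5, -48.9], [471.5, -46.2], [426.6, -44.7], [537.5, -48.5]]
3 [[547.0, -120.8], [469.1, -118.2], [424.1, -116.6], [535.0, -120.4]]
4 [[544.6, -192.8], [466.6, -190.1], [421.7, -188.6], [532.6, -192.4]]
5 [[542.1, -264.7], [464.2, -262.1], [419.2, -260.5], [530.1, -264.3]]
```

>>> jog_arm --rows '[[[0,0,-0.002,0,0,0],[0,0,-0.004,0,0,0],[0,0,-0.004,0,0,-0.05],[0,0,-0.004,0,0,-0.15],[0,0,-0.004,0,0,-0.25],[0,0,-0.004,0,0,-0.35],[0,0,-0.004,0,0,-0.45],[0,0,-0.004,0,0,-0.55],[0,0,-0.004,0,0,-0.65],[0,0,-0.004,0,0,-0.75],[0,0,-0.004,0,0,-0.85],[0,0,-0.004,0,0,-0.92],[0,0,-0.004,0,0,-0.948],[0,0,-0.004,0,0,-0.948]]]'

```text
t: 7.6
tool_pos: [547.0, 165.4, 27.7]
eef_rot: [-179.9, 0.1, -129.0]
force: [-0.3, -0.3, -2.8]
opening: 55.2
```

```bash
python3 go.py 434,22,27,231 420,24,27,231; python3 - <<'E'
from h import *
for n in ["side","top"]:
    c=imaging.capture(n)["pixels"][:,:,::-1]
    cv2.imwrite(f"pics/{n}3.png", cv2.resize(c[80:280,150:420],None,fx=2.9,fy=2.9) if n=="side" else c)
E
```

```text
t 7.6 at [547.  165.4  27.7] [-1.799e+02  1.000e-01 -1.290e+02] F [-0.3 -0.3 -2.8] open 55.2 q [  9.  33. -18.  38.   0. -41.]
434,22,27,231 -> [0.1825, -0.0024, 0.0003, -0.002, 0.002, -0.0] rows>= 3
420,24,27,231 -> [0.1898, 0.0097, 0.0003, -0.002, 0.002, -0.0] rows>= 4
```

View pics/side3.png

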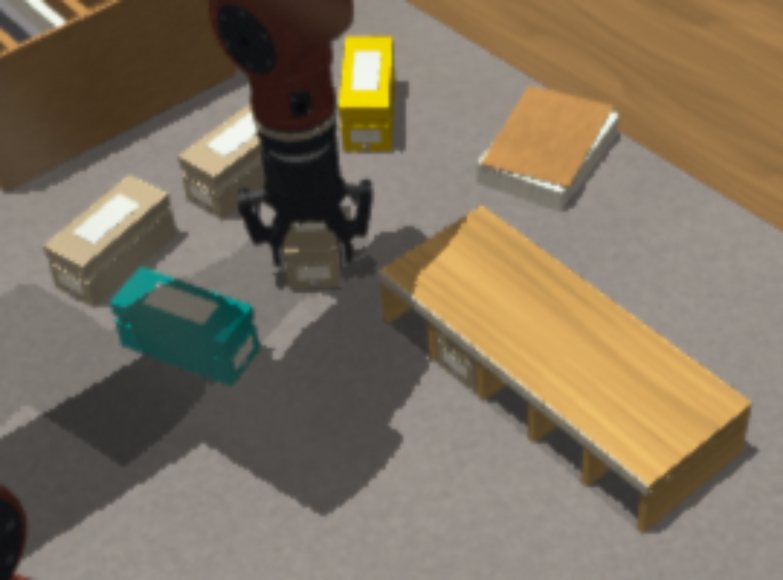

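>>> jog_arm --rows '[[[0.008,-0.003,0,0,0,0],[0.022,-0.005,0,0,0,0],[0.038,-0.0055,0,0,0,0],[0.054,-0.0055,0,0,0,0],[0.07,-0.0055,0,0,0,0],[0.086,-0.0055,0,0,0,0],[0.102,-0.0055,0,0,0,0],[0.118,-0.0055,0,0,0,0],[0.134,-0.0055,0,0,0,0],[0.15,-0.0055,0,0,0,0],[0.166,-0.0055,0,0,0,0],[0.178,-0.004,0,0,0,0],[0.186,0.002,0,0,0,0],[0.19,0.007,0,0,0,0],[0.19,0.0095,0,0,0,0],[0.19,0.0095,0,0,0,0]]]'

```text
t: 9.7
tool_pos: [420.2, 24.1, 27.3]
eef_rot: [-179.9, 0.1, -129.0]
force: [0.6, -0.0, -3.0]
opening: 55.4
```

```bash
python3 go.py 420,27.3,26,178.05; python3 - <<'E'
from h import *
for n in ["side","top"]:
    c=imaging.capture(n)["pixels"][:,:,::-1]
    cv2.imwrite(f"pics/{n}4.png", cv2.resize(c[80:280,150:420],None,fx=2.9,fy=2.9) if n=="side" else c)
E
```

```text
t 9.7 at [420.2  24.1  27.3] [-1.799e+02  1.000e-01 -1.290e+02] F [ 0.6 -0.  -3. ] open 55.4 q [ -7.  21. -42.  27.   0. -58.]
420,27.3,26,178.05 -> [-0.0024, 0.0022, 0.0013, -0.001, 0.003, 0.924] rows>= 5
```

View pics/side4.png

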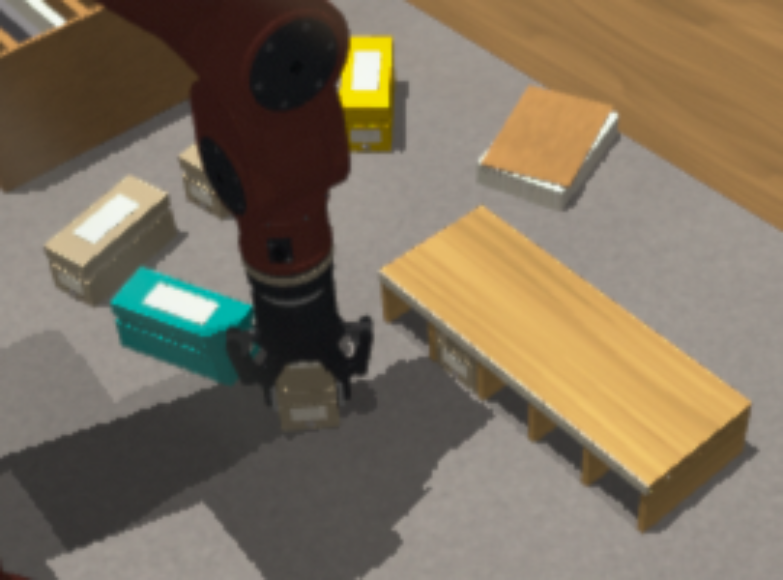

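>>> jog_arm --rows '[[[0,0,0.0005,0,0,0.06],[0,0,0.001,0,0,0.16],[-0.001,0.001,0.0013,0,0,0.26],[-0.001,0.001,0.0013,0,0,0.36],[-0.001,0.001,0.0013,0,0,0.46],[-0.001,0.001,0.0013,0,0,0.56],[-0.002,0.002,0.0013,0,0,0.66],[-0.002,0.002,0.0013,0,0,0.76],[-0.002,0.002,0.0013,0,0,0.86],[-0.0024,0.0022,0.0013,0,0.002,0.91],[-0.0024,0.0022,0.0013,0,0.002,0.924],[-0.0024,0.0022,0.0013,0,0.002,0.924]]]'

```text
t: 11.3
tool_pos: [420.3, 27.2, 26.0]
eef_rot: [-180.0, 0.1, 178.1]
force: [-1.2, 0.0, -2.9]
opening: 55.3
```

```bash
python3 go.py 429,27.3,26,178.05 539.9,23.5,26,178.05; python3 - <<'E'
from h import *
for n in ["side","top"]:
    c=imaging.capture(n)["pixels"][:,:,::-1]
    cv2.imwrite(f"pics/{n}5.png", cv2.resize(c[80:280,150:420] if n=="side" else c[150:310,140:440],None,fx=2.6,fy=2.6))
E
```

```text
t 11.3 at [420.3  27.2  26. ] [-1.800e+02  1.000e-01  1.781e+02] F [-1.2  0.  -2.9] open 55.3 q [ -6.  21. -42.  27.  -0.  -4.]
429,27.3,26,178.05 -> [-0.0087, 0.0003, 0.0, -0.0, 0.001, 0.001] rows>= 1
539.9,23.5,26,178.05 -> [-0.1196, 0.0002, 0.0002, -0.0, 0.001, 0.001] rows>= 2
```

View pics/top5.png

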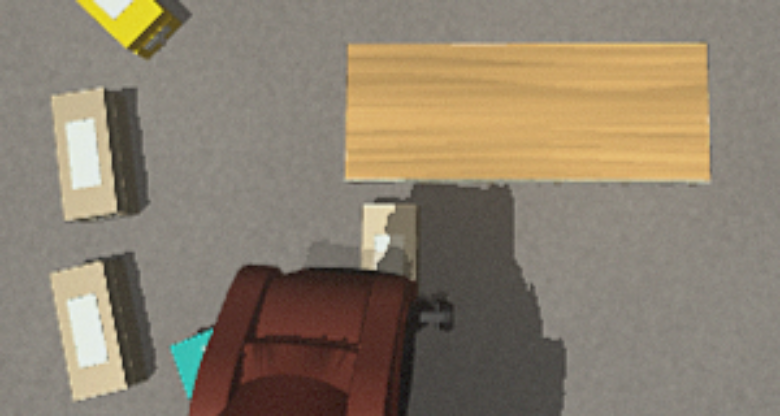

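View pics/side5.png

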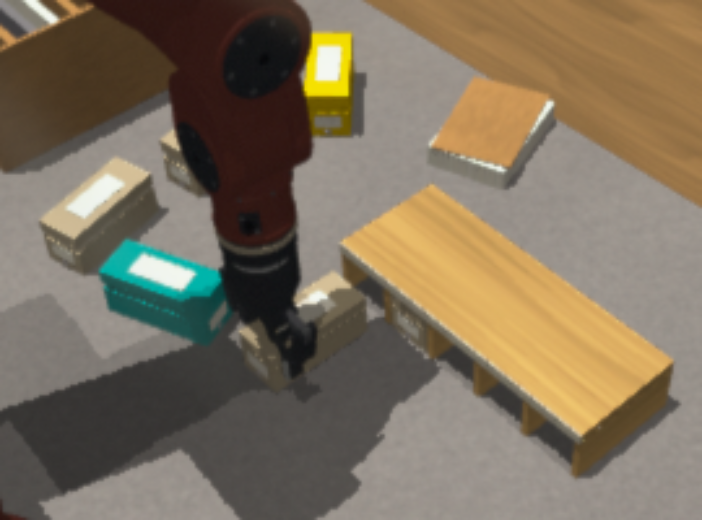

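```bash
python3 - <<'E'
from h import *
c=imaging.capture("top"); g=c["pixels"]
print(back(c,[(140+362/2.6,150+203/2.6),(140+417/2.6,150+203/2.6)],59).round(1))
# refine rack edges: intensity on front
cv2.imwrite("pics/t6.png",cv2.resize(g[200:260,262:342,::-1],None,fx=10,fy=10,interpolation=cv2.INTER_NEAREST))
E
```

```text
[[531.8  50.   59. ]
 [530.   -6.5  59. ]]
```

View pics/t6.png

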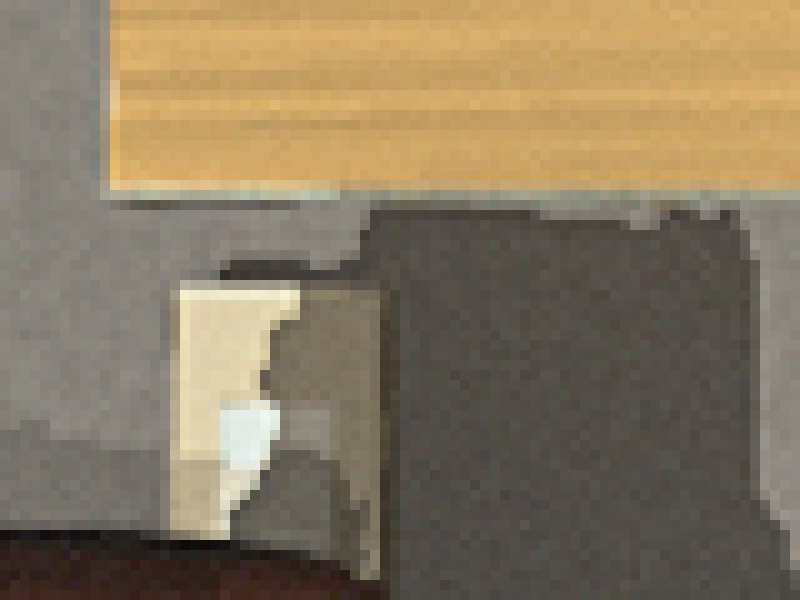

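```bash
python3 - <<'E'
from h import *
c=imaging.capture("top"); g=c["pixels"]
print(back(c,[(272.5,219.3)],74).round(1), back(c,[(279,229),(300.,229)],59).round(1))
s=imaging.capture("side")["pixels"]; cv2.imwrite("pics/s6.png",cv2.resize(s[145:235,235:345,::-1],None,fx=7,fy=6.6,interpolation=cv2.INTER_CUBIC))
E
```

```text
[[554.8  65.4  74. ]] [[529.4  50.7  59. ]
 [527.6  -5.4  59. ]]
```

View pics/s6.png

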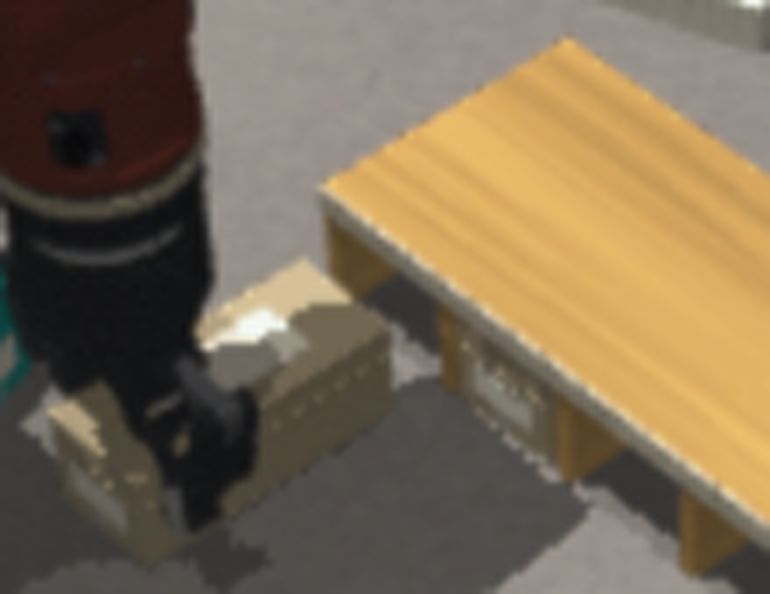

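```bash
python3 - <<'E'
from h import *
s=imaging.capture("side")
print(back(s,[(278.6,184.4),(291.1,193.8)],59).round(1),back(s,[(280.9,173.2)],74).round(1))
# divider front-bottom corners in side: bay1 right divider front face at (440..460,385), rack left wall
f=lambda u,v:(235+u/7,145+v/6.6)
print(back(s,[f(442,385),f(460,392),f(557,472),f(575,480),f(682,565),f(702,575)],0).round(1))
E
```

```text
[[528.7  46.3  59. ]
 [529.2  -6.2  59. ]] [[554.6  63.7  74. ]]
[[ 553.1   -7.5    0. ]
 [ 555.6  -15.9    0. ]
 [ 551.7  -77.7    0. ]
 [ 553.8  -86.2    0. ]
 [ 550.9 -149.9    0. ]
 [ 552.7 -159.4    0. ]]
```

>>> jog_arm --rows '[[[0,0.0025,0.001,0,0,0],[-0.006,0.0025,0.001,0,0,0],[-0.014,0.0025,0.001,0,0,0],[-0.022,0.0025,0.001,0,0,0],[-0.03,0.0025,0.001,0,0,0],[-0.036,0.0025,0.001,0,0,0],[-0.04,0.0025,0.001,0,0,0]]]'

```text
t: 12.48
tool_pos: [460.7, 28.3, 25.0]
eef_rot: [-180.0, 0.1, 178.1]
force: [-0.7, 0.3, -3.2]
opening: 55.0
```

```bash
python3 go.py; python3 - <<'E'
from h import *
s=imaging.capture("side")["pixels"]; cv2.imwrite("pics/s7.png",cv2.resize(s[145:235,235:345,::-1],None,fx=7,fy=6.6,interpolation=cv2.INTER_CUBIC))
E
```

```text
t 12.47 at [460.7  28.3  25. ] [-1.800e+02  1.000e-01  1.781e+02] F [-0.7  0.3 -3.2] open 55.0 q [ -6.  25. -36.  29.  -0.  -4.]
```

View pics/s7.png

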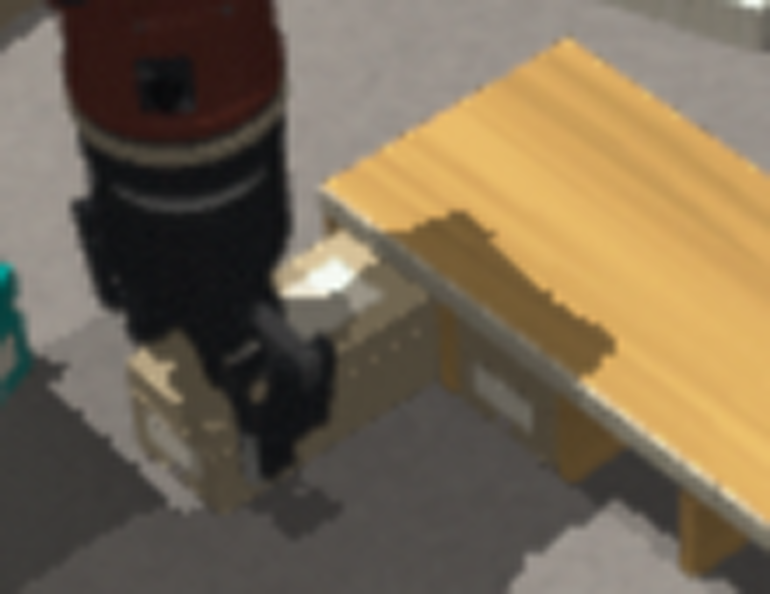

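>>> jog_arm --rows '[[[-0.006,0,0,0,0,0],[-0.014,0,0,0,0,0],[-0.022,0,0,0,0,0],[-0.03,0,0,0,0,0],[-0.038,0,0,0,0,0],[-0.046,0,0,0,0,0],[-0.054,0,0,0,0,0],[-0.062,0,0,0,0,0],[-0.068,0,0,0,0,0],[-0.069,0,0,0,0,0],[-0.069,0,0.001,0,0,0]]]'

```text
t: 13.9
tool_pos: [530.0, 26.0, 24.2]
eef_rot: [-180.0, 0.1, 178.1]
force: [-0.4, 0.3, -3.6]
opening: 54.9
```

>>> jog_arm --rows '[[[0,0,0.001,0,0,0],[0,0,0.001,0,0,0],[0,0,0.001,0,0,0],[0,0,0,0,0,0],[0,0,-0.03,0,0,0],[0,0,-0.065,0,0,0],[0,0,-0.075,0,0,0],[0.05,0,-0.075,0,0,0],[0.056,0,-0.075,0,0,0]]]' --fingers -1

```text
t: 15.02
tool_pos: [469.8, 28.3, 98.1]
eef_rot: [180.0, -0.2, 178.1]
force: [0.8, 0.0, -0.0]
opening: 85.7
```

>>> jog_arm --rows '[[[0,0,0,0,0,0],[0,0,0,0,0,0],[0,0,0,0,0,0],[0,0,0.02,0,0,0],[0,0,0.05,0,0,0],[0,0,0.061,0,0,0],[0,0,0.061,0,0,0]]]' --fingers 1

```text
t: 15.9
tool_pos: [469.4, 28.3, 36.7]
eef_rot: [180.0, -0.2, 178.1]
force: [0.3, -0.2, -0.1]
opening: 0.4
```

```bash
python3 go.py 542,23.5,37,178.05;  python3 - <<'E'
from h import *
s=imaging.capture("side")["pixels"]; cv2.imwrite("pics/s8.png",cv2.resize(s[145:235,235:345,::-1],None,fx=7,fy=6.6,interpolation=cv2.INTER_CUBIC))
cv2.imwrite("pics/w8.png",imaging.capture("wrist")["pixels"][:,:,::-1])
E
python3 det.py
```

```text
t 15.9 at [469.4  28.3  36.7] [180.   -0.2 178.1] F [ 0.3 -0.2 -0.1] open 0.4 q [ -5.  25. -34.  32.   0.  -4.]
542,23.5,37,178.05 -> [-0.0727, -0.0024, -0.0006, 0.0, -0.004, 0.0] rows>= 2
(412.8, 333.5, 133.7, 57.3, 12.1, array([171., 273.]))
(593.7, 340.0, 133.8, 57.4, 7.2, array([172., 207.]))
```

View pics/s8.png

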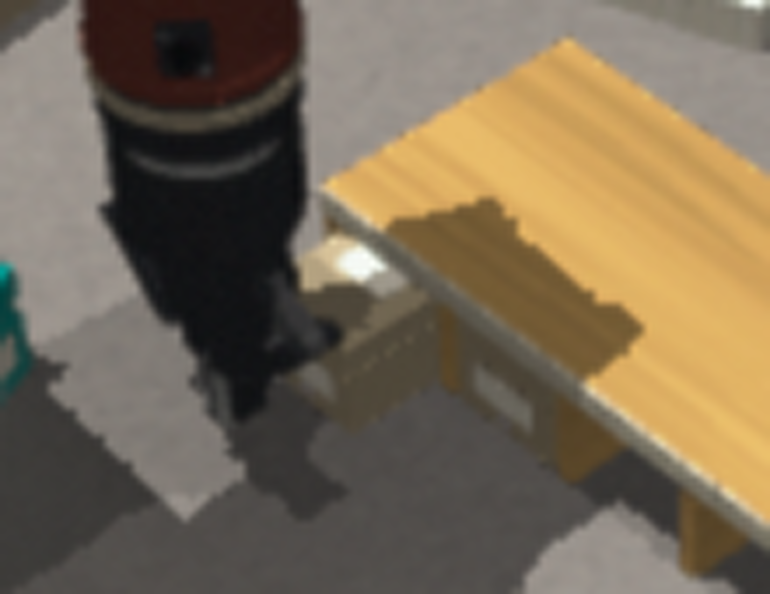

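View pics/w8.png

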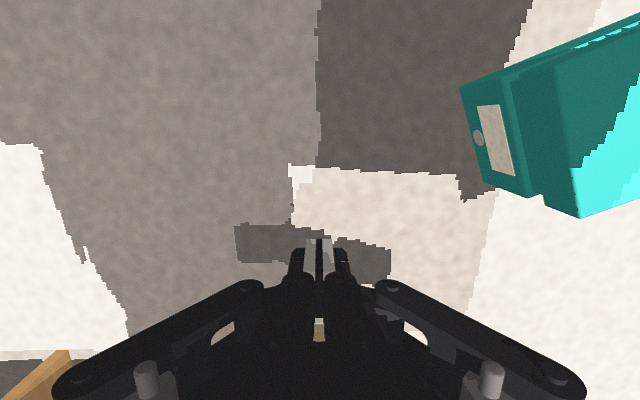

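>>> jog_arm --rows '[[[-0.01,-0.002,-0.005,0,-0.004,0],[-0.02,-0.0024,-0.005,0,-0.004,0],[-0.028,-0.0024,-0.005,0,-0.004,0],[-0.036,-0.0024,-0.005,0,-0.004,0],[-0.044,-0.0024,-0.005,0,-0.004,0],[-0.052,-0.0024,-0.005,0,-0.004,0],[-0.06,-0.0024,-0.005,0,-0.004,0],[-0.066,-0.0024,-0.005,0,-0.004,0],[-0.068,-0.0024,-0.005,0,-0.004,0]]]'

```text
t: 17.18
tool_pos: [538.7, 23.5, 42.7]
eef_rot: [180.0, 0.1, 178.1]
force: [-4.4, 1.0, 2.3]
opening: -0.0
```

>>> jog_arm --rows '[[[-0.002,0,0,0,0,0],[-0.004,0,0,0,0,0],[-0.005,0,0,0,0,0]]]'

```text
t: 17.55
tool_pos: [540.6, 23.6, 42.1]
eef_rot: [180.0, -0.2, 178.1]
force: [-14.0, -0.0, 6.8]
opening: -0.3
```

```bash
python3 go.py;  python3 - <<'E'
from h import *
s=imaging.capture("side")["pixels"]; cv2.imwrite("pics/s9.png",cv2.resize(s[145:235,235:345,::-1],None,fx=7,fy=6.6,interpolation=cv2.INTER_CUBIC))
E
```

```text
t 17.55 at [540.6  23.6  42.1] [180.   -0.2 178.1] F [-14.   -0.    6.8] open -0.3 q [ -5.  30. -22.  38.  -0.  -3.]
```

View pics/s9.png

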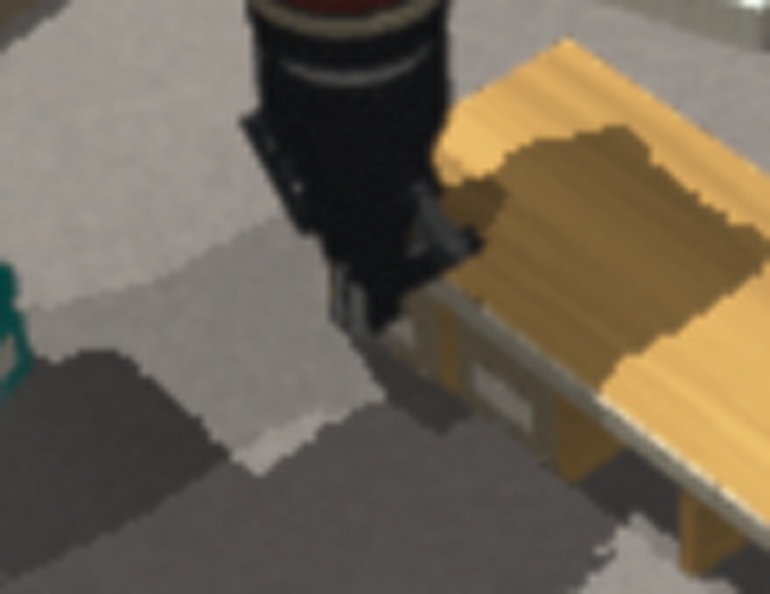

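>>> jog_arm --rows '[[[0.02,0,0,0,0,0],[0.04,0,-0.04,0,0,0],[0.04,0,-0.1,0,0,0],[0.04,0,-0.12,0,0,0]]]'

```text
t: 18.1
tool_pos: [503.2, 24.7, 165.9]
eef_rot: [-180.0, 0.2, 178.1]
force: [0.5, 0.1, -0.9]
opening: -0.0
```

```bash
python3 go.py 412.8,333.5,160,192.1 412.8,333.5,85,192.1;  python3 - <<'E'
from h import *
s=imaging.capture("side")["pixels"]; cv2.imwrite("pics/s10.png",cv2.resize(s[145:235,235:345,::-1],None,fx=7,fy=6.6,interpolation=cv2.INTER_CUBIC))
E
python3 det.py
```

```text
t 18.1 at [503.2  24.7 165.9] [-180.     0.2  178.1] F [ 0.5  0.1 -0.9] open -0.0 q [ -6.  18. -20.  52.  -0.  -4.]
412.8,333.5,160,192.1 -> [0.1007, 0.3056, 0.0055, -0.001, 0.003, -0.245] rows>= 6
412.8,333.5,85,192.1 -> [0.101, 0.3056, 0.0805, -0.001, 0.003, -0.245] rows>= 6
(410.8, 346.7, 137.1, 48.5, 0.7, array([170., 277.]))
(593.7, 340.1, 134.1, 57.7, 7.1, array([172., 210.]))
```

View pics/s10.png

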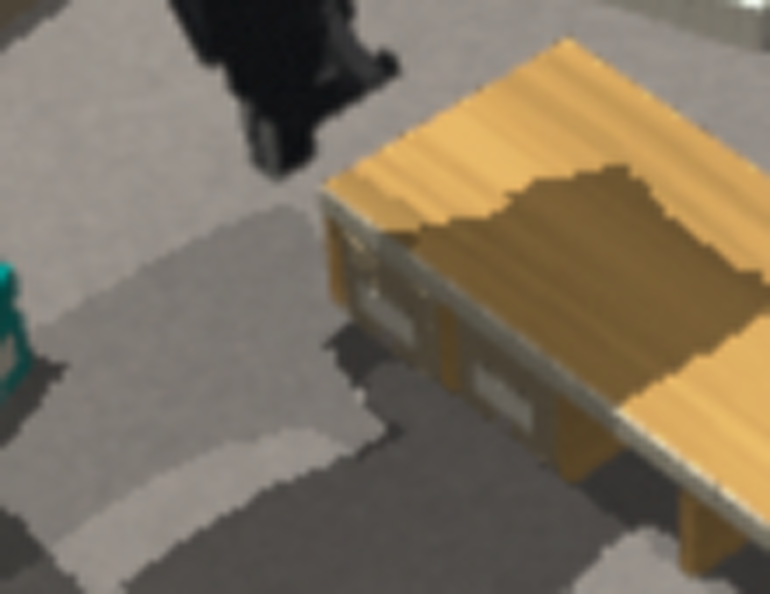

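```bash
python3 - <<'E'
from h import *
s=imaging.capture("top")["pixels"]; cv2.imwrite("pics/t11.png",cv2.resize(s[150:320,140:420,::-1],None,fx=2.8,fy=2.8))
E
```

```text
(no output)
```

View pics/t11.png

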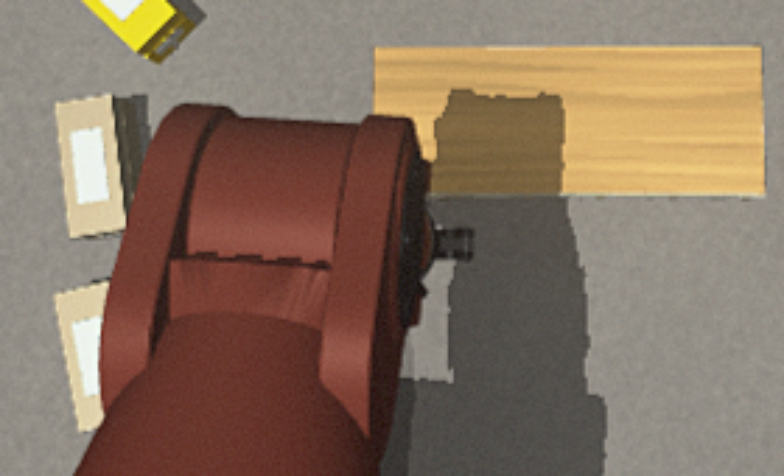

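```bash
python3 go.py 593.7,340,150,187.1 593.7,340,86,187.1
```

```text
t 18.25 at [502.3  24.8 163.2] [-180.     0.   178.1] F [ 0.1 -0.2 -0.7] open 0.2 q [ -6.  18. -20.  52.  -0.  -4.]
593.7,340,150,187.1 -> [-0.0808, 0.3181, 0.0132, -0.0, 0.0, -0.157] rows>= 6
593.7,340,86,187.1 -> [-0.0808, 0.3181, 0.0772, -0.0, 0.0, -0.157] rows>= 6
```

>>> jog_arm --rows '[[[-0.013,0.053,0.013,0,0,-0.026],[-0.027,0.106,0.013,0,0,-0.052],[-0.04,0.159,0.013,0,0,-0.078],[-0.054,0.212,0.013,0,0,-0.104],[-0.067,0.265,0.013,0,0,-0.13],[-0.081,0.318,0.013,0,0,-0.157],[-0.081,0.318,0.05,0,0,-0.157],[-0.081,0.318,0.075,0,0,-0.157],[-0.081,0.318,0.083,0,0,-0.157],[-0.081,0.318,0.086,0,0,-0.157],[-0.081,0.318,0.089,0,0,-0.157],[-0.081,0.318,0.091,0,0,-0.157],[-0.081,0.318,0.092,0,0,-0.157]]]'

```text
t: 19.88
tool_pos: [592.7, 339.7, 71.4]
eef_rot: [180.0, -0.1, -172.9]
force: [-6.6, -1.1, 9.1]
opening: -0.1
```

>>> jog_arm --rows '[[[0,0,0.002,0,0,0],[0,0,0.003,0,0,0],[0,0,0.004,0,0,0]]]'

```text
t: 20.25
tool_pos: [592.7, 339.7, 69.9]
eef_rot: [180.0, -0.1, -172.9]
force: [-10.6, -4.3, 29.1]
opening: 0.2
```

```bash
python3 go.py 593.7,340,110,187.1 549,334.4,110,187.1 549,334.4,22,187.1
```

```text
t 20.25 at [592.7 339.7  69.9] [ 1.800e+02 -1.000e-01 -1.729e+02] F [-10.6  -4.3  29.1] open 0.2 q [24. 41.  4. 53.  0. 17.]
593.7,340,110,187.1 -> [-0.001, 0.0002, -0.0401, 0.001, -0.001, -0.0] rows>= 1
549,334.4,110,187.1 -> [0.0441, 0.0001, -0.0401, 0.001, -0.001, -0.0] rows>= 1
549,334.4,22,187.1 -> [0.044, 0.0001, 0.0479, 0.001, -0.001, -0.0] rows>= 2
```

>>> jog_arm --rows '[[[0,0,-0.04,0,0,0],[0.022,0,-0.04,0,0,0],[0.044,0,-0.04,0,0,0],[0.044,0,-0.04,0,0,0],[0.044,0,-0.04,0,0,0],[0.044,0,-0.02,0,0,0],[0.044,0,0.01,0,0,0],[0.044,0,0.034,0,0,0],[0.044,0,0.0475,0,0,0],[0.044,0,0.0475,0,0,0]]]' --fingers -1

```text
t: 21.5
tool_pos: [549.0, 334.1, 21.6]
eef_rot: [180.0, -0.1, -172.9]
force: [-0.5, -0.0, 0.6]
opening: 85.3
```

```bash
python3 go.py;  python3 - <<'E'
from h import *
cv2.imwrite("pics/w12.png",imaging.capture("wrist")["pixels"][:,:,::-1])
s=imaging.capture("side")["pixels"]; cv2.imwrite("pics/s12.png",cv2.resize(s[80:280,150:420,::-1],None,fx=2.9,fy=2.9))
E
```

```text
t 21.5 at [549.  334.1  21.6] [ 1.800e+02 -1.000e-01 -1.729e+02] F [-0.5 -0.   0.6] open 85.3 q [25. 40. -6. 44.  0. 18.]
```

View pics/w12.png

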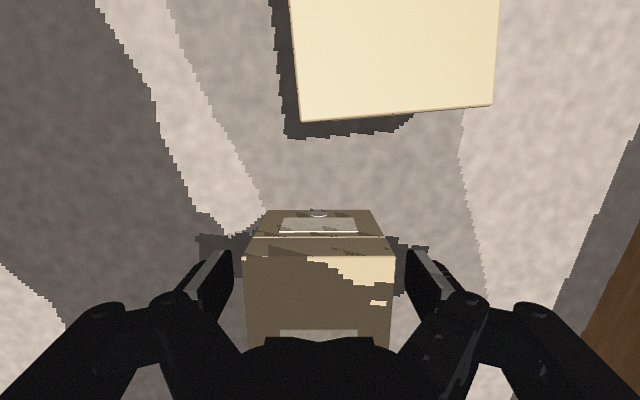

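View pics/s12.png

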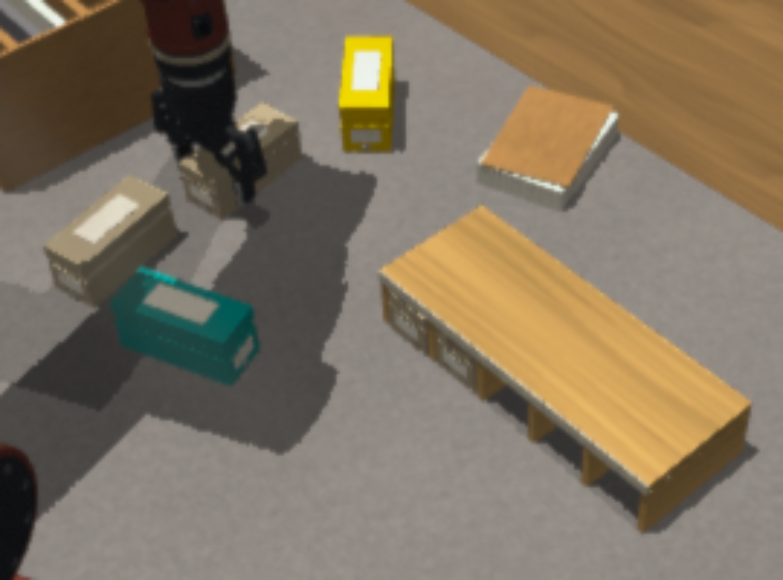

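>>> jog_arm --rows '[[[0,0,0,0,0,0],[0,0,0,0,0,0],[0,0,0,0,0,0],[0,0,0,0,0,0],[0,0,0,0,0,0],[0,0,0,0,0,0]]]' --fingers 1

```text
t: 22.35
tool_pos: [550.5, 334.9, 24.2]
eef_rot: [179.9, 0.1, -172.9]
force: [0.4, -1.1, 5.7]
opening: 55.2
```

```bash
python3 go.py 554,168,27.5,231
```

```text
t 22.35 at [550.5 334.9  24.2] [ 1.799e+02  1.000e-01 -1.729e+02] F [ 0.4 -1.1  5.7] open 55.2 q [25. 40. -6. 44.  0. 18.]
554,168,27.5,231 -> [0.017, -0.166, -0.0035, 0.001, 0.002, -0.767] rows>= 5
```

>>> jog_arm --rows '[[[0,0,-0.002,0,0,0],[0,0,-0.0035,0,0,-0.04],[0.001,-0.008,-0.0035,0,0,-0.12],[0.002,-0.018,-0.0035,0,0,-0.21],[0.003,-0.03,-0.0035,0,0,-0.3],[0.005,-0.044,-0.0035,0,0,-0.39],[0.006,-0.058,-0.0035,0,0,-0.48],[0.008,-0.072,-0.0035,0,0,-0.57],[0.009,-0.086,-0.0035,0,0,-0.66],[0.011,-0.1,-0.0035,0,0,-0.73],[0.012,-0.114,-0.0035,0,0,-0.767],[0.013,-0.128,-0.0035,0,0,-0.767],[0.015,-0.142,-0.0035,0,0,-0.767],[0.016,-0.156,-0.0035,0,0,-0.767],[0.017,-0.164,-0.0035,0,0,-0.767],[0.017,-0.166,-0.0035,0,0,-0.767],[0.017,-0.166,-0.0035,0,0,-0.767]]]'

```text
t: 24.48
tool_pos: [554.1, 168.1, 27.6]
eef_rot: [-180.0, 0.1, -129.0]
force: [-0.2, -0.5, -2.9]
opening: 55.1
```

```bash
python3 go.py 436,20,27,231 420,0,27,231;  python3 - <<'E'
from h import *
s=imaging.capture("side")["pixels"]; cv2.imwrite("pics/s13.png",cv2.resize(s[80:280,150:420,::-1],None,fx=2.9,fy=2.9))
E
python3 det.py
```

```text
t 24.48 at [554.1 168.1  27.6] [-1.80e+02  1.00e-01 -1.29e+02] F [-0.2 -0.5 -2.9] open 55.1 q [ 10.  34. -17.  39.   0. -41.]
436,20,27,231 -> [0.1894, -0.0014, 0.0001, -0.0, 0.003, 0.0] rows>= 4
420,0,27,231 -> [0.215, -0.0016, 0.0, -0.0, 0.003, 0.0] rows>= 4
(677.9, 200.3, 119.8, 60.5, 54.0, array([222., 177.]))
```

View pics/s13.png

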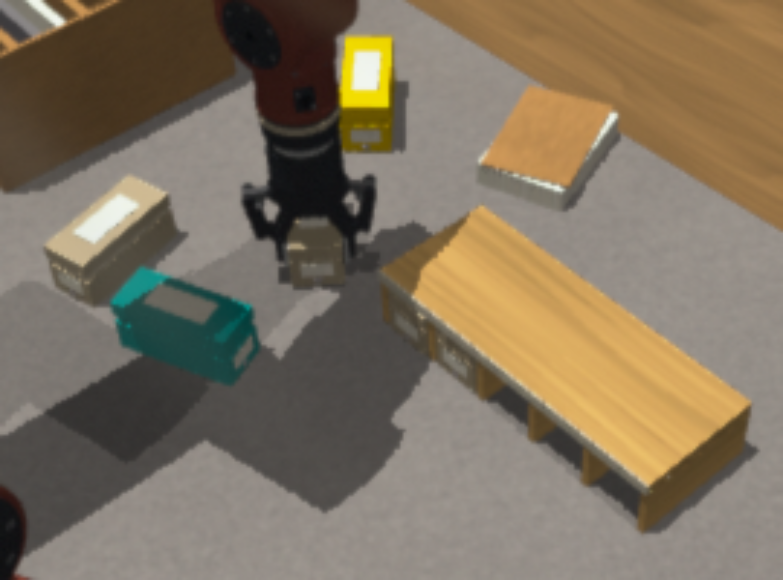

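>>> jog_arm --rows '[[[0.008,-0.001,0,0,0,0],[0.022,-0.001,0,0,0,0],[0.038,-0.0015,0,0,0,0],[0.054,-0.0015,0,0,0,0],[0.07,-0.0015,0,0,0,0],[0.086,-0.0015,0,0,0,0],[0.102,-0.0015,0,0,0,0],[0.118,-0.0015,0,0,0,0],[0.134,-0.0015,0,0,0,0],[0.15,-0.0015,0,0,0,0],[0.166,-0.0015,0,0,0,0],[0.182,-0.0015,0,0,0,0],[0.198,-0.0015,0,0,0,0],[0.209,-0.0015,0,0,0,0],[0.215,-0.0015,0,0,0,0],[0.215,-0.0015,0,0,0,0]]]'

```text
t: 26.58
tool_pos: [420.0, 0.1, 27.0]
eef_rot: [-180.0, 0.2, -129.0]
force: [0.3, -0.1, -3.3]
opening: 55.6
```

```bash
python3 go.py 417,-114.4,26,178.05;  python3 - <<'E'
from h import *
s=imaging.capture("side")["pixels"]; cv2.imwrite("pics/s14.png",cv2.resize(s[80:280,150:420,::-1],None,fx=2.9,fy=2.9))
E
```

```text
t 26.57 at [4.2e+02 1.0e-01 2.7e+01] [-180.     0.2 -129. ] F [ 0.3 -0.1 -3.3] open 55.6 q [-10.  21. -42.  27.   0. -61.]
417,-114.4,26,178.05 -> [0.0908, -0.0697, 0.0008, 0.001, 0.003, 0.924] rows>= 5
```

View pics/s14.png

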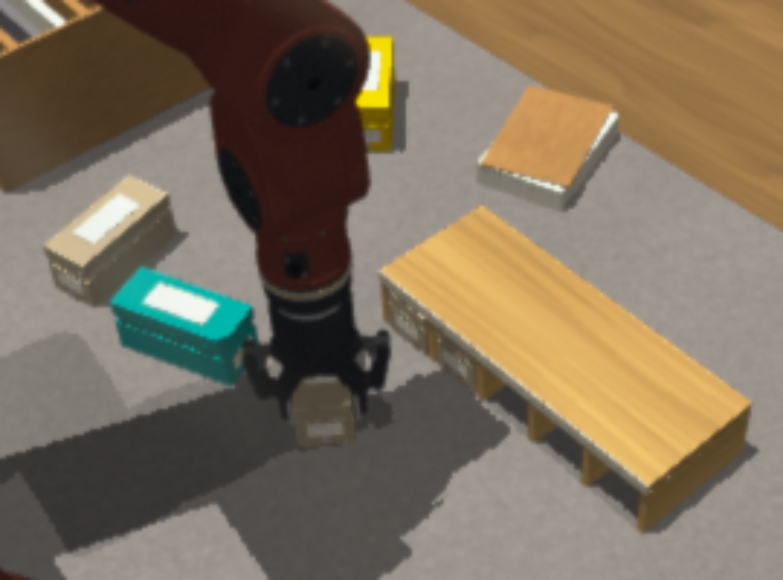

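>>> jog_arm --rows '[[[0.003,-0.002,0,0,0,0.03],[0.01,-0.008,0.0005,0,0,0.11],[0.019,-0.015,0.0008,0,0,0.2],[0.028,-0.022,0.0008,0,0,0.29],[0.037,-0.029,0.0008,0,0,0.38],[0.046,-0.036,0.0008,0,0,0.47],[0.055,-0.043,0.0008,0,0,0.56],[0.064,-0.05,0.0008,0,0,0.65],[0.073,-0.057,0.0008,0,0,0.74],[0.081,-0.063,0.0008,0,0.002,0.83],[0.088,-0.068,0.0008,0,0.002,0.9],[0.0908,-0.0697,0.0008,0,0.002,0.924],[0.0908,-0.0697,0.0008,0,0.002,0.924]]]'

```text
t: 28.25
tool_pos: [417.3, -114.1, 26.0]
eef_rot: [179.9, 0.0, 178.1]
force: [-0.7, -0.3, -3.8]
opening: 55.2
```

```bash
python3 go.py 457,-115.8,25,178.05;  python3 - <<'E'
from h import *
s=imaging.capture("side")["pixels"]; cv2.imwrite("pics/s15.png",cv2.resize(s[165:255,255:365,::-1],None,fx=7,fy=6.6,interpolation=cv2.INTER_CUBIC))
s=imaging.capture("top")["pixels"]; cv2.imwrite("pics/t15.png",cv2.resize(s[200:260,292:372,::-1],None,fx=10,fy=10,interpolation=cv2.INTER_NEAREST))
E
```

```text
t 28.25 at [ 417.3 -114.1   26. ] [179.9   0.  178.1] F [-0.7 -0.3 -3.8] open 55.2 q [-25.  22. -40.  28.   0. -23.]
457,-115.8,25,178.05 -> [-0.0397, -0.0003, 0.001, 0.001, 0.0, 0.001] rows>= 1
```

View pics/s15.png

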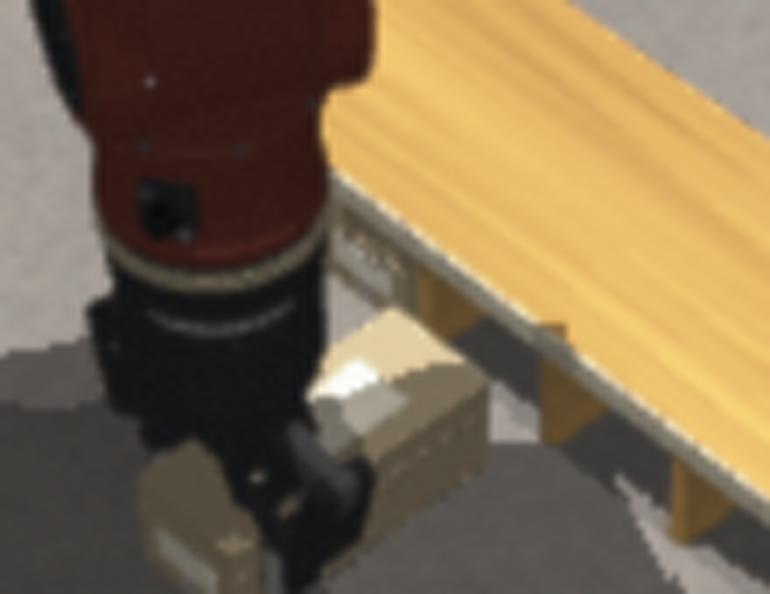

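View pics/t15.png

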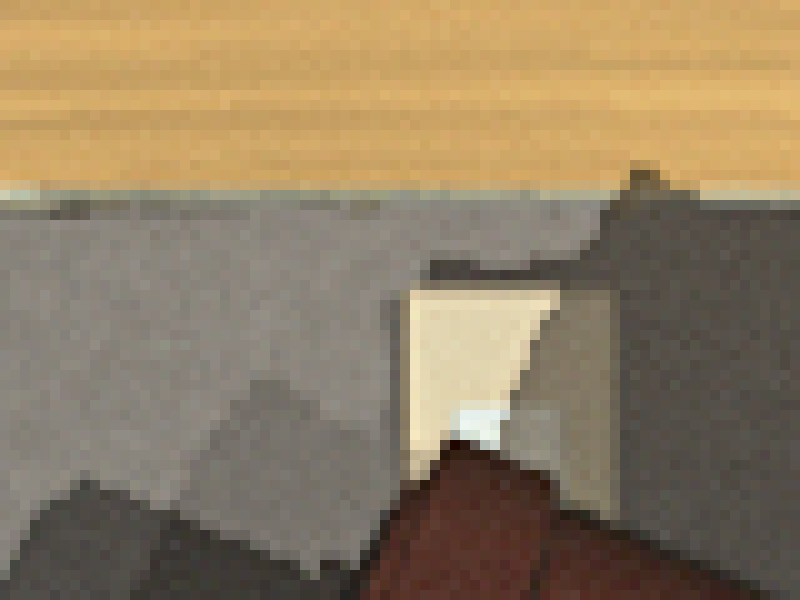

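```bash
python3 - <<'E'
from h import *
c=imaging.capture("top"); s=imaging.capture("side")
print(back(c,[(332.3,229),(354,229)],59).round(1).tolist())
f=lambda u,v:(255+u/7,165+v/6.6)
print(back(s,[f(393,308),f(488,378)],59).round(1).tolist())
print(back(s,[f(541,440),f(562,446),f(672,538),f(693,543)],0).round(1).tolist())
print("front edge right end top",back(c,[(414,220)],74).round(1))
E
```

```text
[[524.9, -91.2, 59.0], [523.1, -148.6, 59.0]]
[[522.8, -94.1, 59.0], [522.3, -147.0, 59.0]]
[[547.9, -152.3, 0.0], [551.5, -160.5, 0.0], [547.0, -224.5, 0.0], [550.9, -232.0, 0.0]]
front edge right end top [[ 540.9 -304.    74. ]]
```

>>> jog_arm --rows '[[[-0.004,0.0005,0.001,0,0,0],[-0.012,0.0005,0.001,0,0,0],[-0.02,0.0005,0.001,0,0,0],[-0.028,0.0005,0.001,0,0,0],[-0.036,0.0005,0.001,0,0,0],[-0.044,0.0005,0.001,0,0,0],[-0.048,0.0005,0.001,0,0,0]]]'

```text
t: 29.32
tool_pos: [465.9, -115.0, 25.0]
eef_rot: [179.9, 0.0, 178.1]
force: [0.1, 0.2, -3.6]
opening: 55.4
```

```bash
python3 go.py;  python3 - <<'E'
from h import *
s=imaging.capture("side")["pixels"]; cv2.imwrite("pics/s16.png",cv2.resize(s[165:255,255:365,::-1],None,fx=7,fy=6.6,interpolation=cv2.INTER_CUBIC))
E
```

```text
t 29.32 at [ 465.9 -115.    25. ] [179.9   0.  178.1] F [ 0.1  0.2 -3.6] open 55.4 q [-23.  26. -33.  31.   0. -21.]
```

View pics/s16.png

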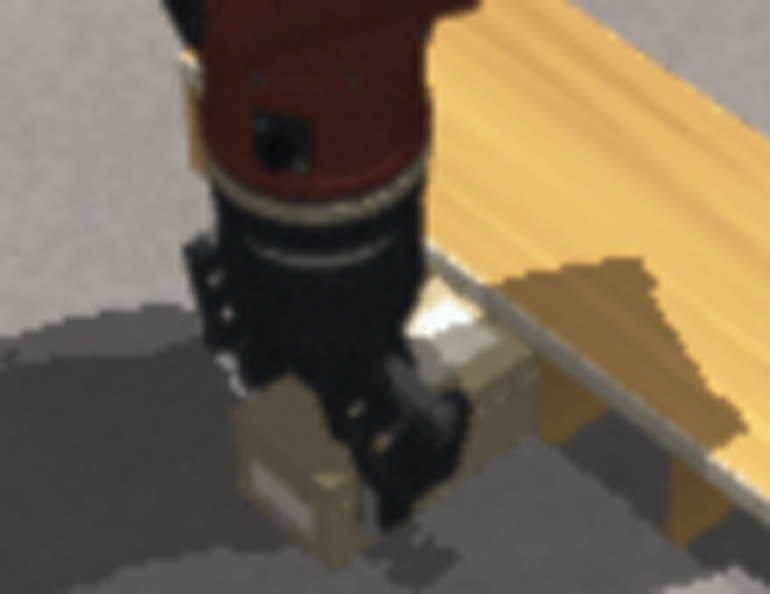

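>>> jog_arm --rows '[[[-0.006,0,0,0,0,0],[-0.014,0,0,0,0,0],[-0.022,0,0,0,0,0],[-0.03,0,0,0,0,0],[-0.038,0,0,0,0,0],[-0.046,0,0,0,0,0],[-0.054,0,0,0,0,0],[-0.059,0,0,0,0,0],[-0.06,0,0,0,0,0],[-0.06,0,0.001,0,0,0]]]'

```text
t: 30.62
tool_pos: [526.1, -117.0, 24.2]
eef_rot: [179.9, 0.1, 178.1]
force: [-3.9, 1.3, 13.6]
opening: 55.2
```

>>> jog_arm --rows '[[[0,0,0.001,0,0,0],[0,0,0.001,0,0,0],[0,0,0.001,0,0,0],[0,0,0,0,0,0],[0,0,-0.03,0,0,0],[0,0,-0.065,0,0,0],[0,0,-0.075,0,0,0],[0.05,0,-0.075,0,0,0],[0.056,0,-0.075,0,0,0]]]' --fingers -1

```text
t: 31.75
tool_pos: [466.3, -114.2, 98.2]
eef_rot: [179.9, -0.2, 178.1]
force: [0.8, 0.1, -0.2]
opening: 85.4
```

>>> jog_arm --rows '[[[0,0,0,0,0,0],[0,0,0,0,0,0],[0,0,0,0,0,0],[0,0,0.02,0,0,0],[0,0,0.05,0,0,0],[0,0,0.056,0,0,0],[0,0,0.056,0,0,0]]]' --fingers 1

```text
t: 32.62
tool_pos: [466.3, -114.1, 42.3]
eef_rot: [179.9, -0.2, 178.1]
force: [0.2, -0.8, 0.3]
opening: 0.2
```

```bash
python3 go.py 536,-119,42,178.05
```

```text
t 32.62 at [ 466.3 -114.1   42.3] [179.9  -0.2 178.1] F [ 0.2 -0.8  0.3] open 0.2 q [-23.  25. -32.  34.   0. -21.]
536,-119,42,178.05 -> [-0.0698, -0.0026, 0.0, 0.003, -0.003, 0.001] rows>= 2
```

>>> jog_arm --rows '[[[-0.01,-0.002,0,0,-0.003,0],[-0.02,-0.0026,0,0,-0.003,0],[-0.028,-0.0026,0,0,-0.003,0],[-0.036,-0.0026,0,0,-0.003,0],[-0.044,-0.0026,0,0,-0.003,0],[-0.052,-0.0026,0,0,-0.003,0],[-0.06,-0.0026,0,0,-0.003,0],[-0.066,-0.0026,0,0,-0.003,0],[-0.067,-0.0026,0,0,-0.003,0]]]'

```text
t: 33.75
tool_pos: [533.5, -118.8, 41.9]
eef_rot: [179.9, -0.0, 178.1]
force: [-3.4, -0.0, 2.5]
opening: 0.0
```

>>> jog_arm --rows '[[[-0.002,0,0,0,0,0],[-0.004,0,0,0,0,0],[-0.005,0,0,0,0,0]]]'

```text
t: 34.12
tool_pos: [535.7, -118.5, 41.3]
eef_rot: [179.8, -0.3, 178.1]
force: [-14.0, -0.4, 6.8]
opening: -0.0
```

>>> jog_arm --rows '[[[0.02,0,0,0,0,0],[0.04,0,-0.04,0,0,0],[0.04,0,-0.1,0,0,0],[0.04,0,-0.12,0,0,0]]]'

```text
t: 34.62
tool_pos: [498.5, -118.3, 165.2]
eef_rot: [179.9, 0.0, 178.1]
force: [0.6, 0.5, -0.7]
opening: 0.0
```

```bash
python3 det.py; python3 - <<'E'
from h import *
s=imaging.capture("side")["pixels"]; cv2.imwrite("pics/s17.png",cv2.resize(s[80:280,150:420,::-1],None,fx=2.9,fy=2.9,interpolation=cv2.INTER_CUBIC))
E
```

```text
(412.8, 333.5, 133.7, 57.3, 12.1, array([173., 274.]))
```

View pics/s17.png

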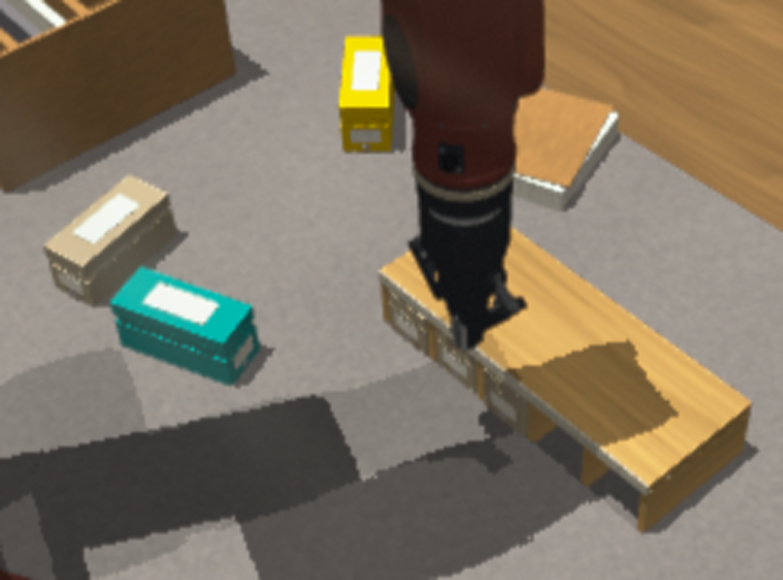

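Boxes sit in bays 1 and 3 flush with the front; C is unchanged at (412.8, 333.5, 12.1°). Now C.

```bash
python3 go.py 412.8,333.5,150,192.1 412.8,333.5,72,192.1
```

```text
t 34.73 at [ 498.6 -118.3  164.2] [179.9   0.  178.1] F [ 0.3  0.2 -0.6] open -0.2 q [-22.  19. -19.  53.   0. -20.]
412.8,333.5,150,192.1 -> [0.1007, 0.4487, 0.0148, 0.001, 0.0, -0.244] rows>= 8
412.8,333.5,72,192.1 -> [0.1007, 0.4486, 0.0928, 0.001, 0.0, -0.244] rows>= 8
```

>>> jog_arm --rows '[[[0.011,0.05,0.014,0,0,-0.03],[0.022,0.1,0.014,0,0,-0.06],[0.034,0.15,0.014,0,0,-0.09],[0.045,0.2,0.014,0,0,-0.12],[0.056,0.25,0.014,0,0,-0.15],[0.067,0.3,0.014,0,0,-0.18],[0.078,0.35,0.014,0,0,-0.21],[0.09,0.4,0.014,0,0,-0.235],[0.1,0.44,0.014,0,0,-0.244],[0.1007,0.4487,0.04,0,0,-0.244],[0.1007,0.4487,0.074,0,0,-0.244],[0.1007,0.4487,0.084,0,0,-0.244],[0.1007,0.4487,0.088,0,0,-0.244],[0.1007,0.4487,0.091,0,0,-0.244],[0.1007,0.4487,0.093,0,0,-0.244],[0.1007,0.4487,0.094,0,0,-0.244]]]'

```text
t: 36.72
tool_pos: [412.2, 333.2, 71.8]
eef_rot: [179.9, -0.0, -167.9]
force: [-5.8, -2.3, 8.3]
opening: -0.0
```

>>> jog_arm --rows '[[[0,0,0.002,0,0,0],[0,0,0.003,0,0,0],[0,0,0.004,0,0,0]]]'

```text
t: 37.1
tool_pos: [412.3, 333.2, 69.9]
eef_rot: [179.9, 0.0, -168.0]
force: [-9.1, -5.1, 28.4]
opening: -0.0
```

```bash
python3 go.py 368.8,324.1,110,192.1 368.8,324.1,22,192.1
```

```text
t 37.1 at [412.3 333.2  69.9] [ 179.9    0.  -168. ] F [-9.1 -5.1 28.4] open -0.0 q [ 31.  27. -23.  40.   0.  19.]
368.8,324.1,110,192.1 -> [0.0444, 0.0003, -0.0401, 0.002, 0.0, -0.001] rows>= 1
368.8,324.1,22,192.1 -> [0.0444, 0.0001, 0.0479, 0.002, 0.0, -0.001] rows>= 2
```

>>> jog_arm --rows '[[[0,0,-0.04,0,0,0],[0.022,0,-0.04,0,0,0],[0.044,0,-0.04,0,0,0],[0.044,0,-0.04,0,0,0],[0.044,0,-0.04,0,0,0],[0.044,0,-0.02,0,0,0],[0.044,0,0.01,0,0,0],[0.044,0,0.034,0,0,0],[0.044,0,0.0475,0,0,0],[0.044,0,0.0475,0,0,0]]]' --fingers -1

```text
t: 38.35
tool_pos: [369.3, 323.9, 21.8]
eef_rot: [179.9, -0.1, -168.0]
force: [-0.5, -0.1, 0.6]
opening: 85.2
```

```bash
python3 go.py;  python3 - <<'E'
from h import *
cv2.imwrite("pics/w18.png",imaging.capture("wrist")["pixels"][:,:,::-1])
E
```

```text
t 38.35 at [369.3 323.9  21.8] [ 1.799e+02 -1.000e-01 -1.680e+02] F [-0.5 -0.1  0.6] open 85.2 q [ 33.  27. -31.  31.   0.  21.]
```

View pics/w18.png

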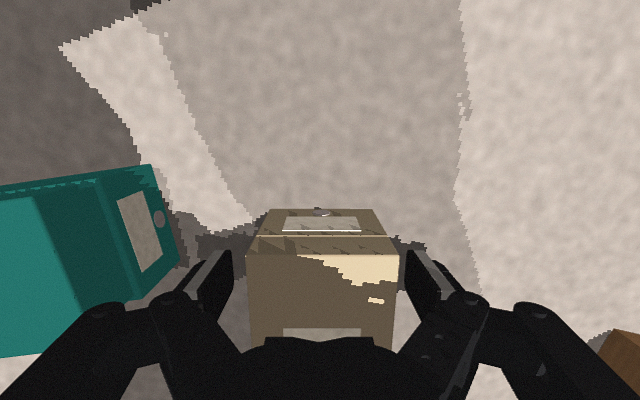

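>>> jog_arm --rows '[[[0,0,0,0,0,0],[0,0,0,0,0,0],[0,0,0,0,0,0],[0,0,0,0,0,0],[0,0,0,0,0,0],[0,0,0,0,0,0]]]' --fingers 1

```text
t: 39.15
tool_pos: [370.3, 324.7, 23.5]
eef_rot: [179.8, 0.1, -167.9]
force: [-0.8, -1.0, 4.9]
opening: 55.1
```

```bash
python3 go.py 470,335,27.5,192.1 530,280,27.5,212 554,168,27.5,231
```

```text
t 39.15 at [370.3 324.7  23.5] [ 1.798e+02  1.000e-01 -1.679e+02] F [-0.8 -1.   4.9] open 55.1 q [ 33.  27. -31.  31.   0.  21.]
470,335,27.5,192.1 -> [-0.0997, -0.0107, -0.0039, 0.003, 0.002, -0.001] rows>= 2
530,280,27.5,212 -> [-0.1469, -0.077, -0.004, 0.002, 0.002, -0.348] rows>= 3
554,168,27.5,231 -> [-0.147, -0.1916, -0.0043, 0.002, 0.003, -0.68] rows>= 4
```

>>> jog_arm --rows '[[[0,0,-0.002,0,0,0],[-0.004,0,-0.004,0,0,0],[-0.018,-0.002,-0.004,0,0,0],[-0.034,-0.004,-0.004,0,0,0],[-0.05,-0.006,-0.004,0,0,0],[-0.066,-0.008,-0.004,0,0,0],[-0.082,-0.01,-0.004,0,0,0],[-0.097,-0.012,-0.004,0,0,-0.03],[-0.108,-0.022,-0.004,0,0,-0.09],[-0.119,-0.036,-0.004,0,0,-0.16],[-0.13,-0.05,-0.004,0,0,-0.23],[-0.14,-0.064,-0.004,0,0,-0.3],[-0.147,-0.078,-0.004,0,0,-0.37],[-0.147,-0.094,-0.004,0,0,-0.44],[-0.147,-0.11,-0.004,0,0,-0.51],[-0.147,-0.126,-0.004,0,0,-0.58],[-0.147,-0.142,-0.004,0,0,-0.64],[-0.147,-0.158,-0.004,0,0,-0.68],[-0.147,-0.174,-0.004,0,0,-0.68],[-0.147,-0.185,-0.004,0,0,-0.68]]]'

```text
t: 41.65
tool_pos: [553.2, 173.4, 27.1]
eef_rot: [180.0, 0.2, -129.1]
force: [-0.3, 0.7, -1.9]
opening: 55.1
```

```bash
python3 go.py 554,168,27,231 436,20,27,231 420,0,27,231;  python3 - <<'E'
from h import *
s=imaging.capture("side")["pixels"]; cv2.imwrite("pics/s19.png",cv2.resize(s[80:280,150:420,::-1],None,fx=2.9,fy=2.9))
E
```

```text
t 41.65 at [553.2 173.4  27.1] [ 180.     0.2 -129.1] F [-0.3  0.7 -1.9] open 55.1 q [ 10.  34. -17.  39.   0. -41.]
554,168,27,231 -> [0.0037, -0.004, 0.0001, 0.001, 0.003, -0.001] rows>= 1
436,20,27,231 -> [0.193, -0.0057, -0.0005, 0.001, 0.003, -0.001] rows>= 4
420,0,27,231 -> [0.2186, -0.0059, -0.0006, 0.001, 0.003, -0.001] rows>= 4
```

View pics/s19.png

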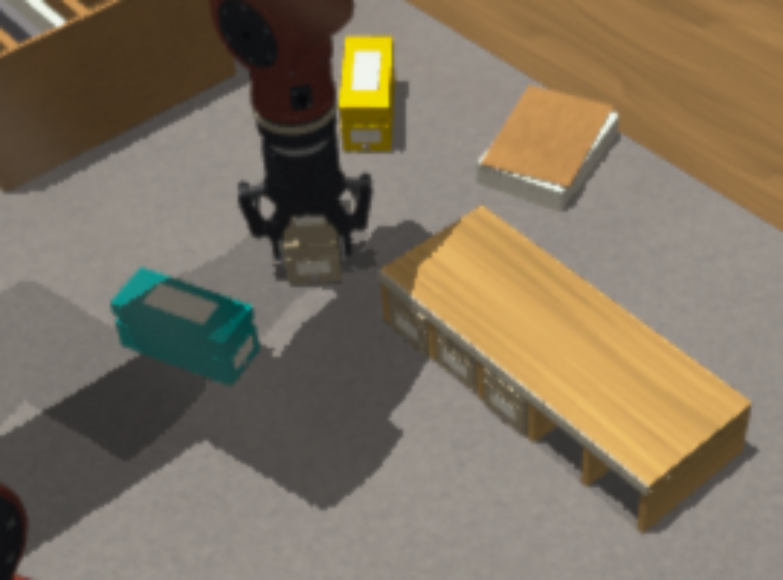

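>>> jog_arm --rows '[[[0.008,-0.003,0,0,0,0],[0.022,-0.005,-0.0005,0,0,0],[0.038,-0.0057,-0.0005,0,0,0],[0.054,-0.0057,-0.0005,0,0,0],[0.07,-0.0057,-0.0005,0,0,0],[0.086,-0.0057,-0.0005,0,0,0],[0.102,-0.0057,-0.0005,0,0,0],[0.118,-0.0057,-0.0005,0,0,0],[0.134,-0.0057,-0.0005,0,0,0],[0.15,-0.0057,-0.0005,0,0,0],[0.166,-0.0057,-0.0005,0,0,0],[0.182,-0.0057,-0.0005,0,0,0],[0.198,-0.0057,-0.0005,0,0,0],[0.212,-0.0057,-0.0005,0,0,0],[0.218,-0.0057,-0.0005,0,0,0],[0.2186,-0.0057,-0.0005,0,0,0]]]'

```text
t: 43.7
tool_pos: [420.0, -1.1, 27.1]
eef_rot: [180.0, 0.2, -129.1]
force: [-0.1, -0.4, -3.3]
opening: 55.4
```

```bash
python3 go.py 415,-186.0,25.7,178.05
```

```text
t 43.7 at [420.   -1.1  27.1] [ 180.     0.2 -129.1] F [-0.1 -0.4 -3.3] open 55.4 q [-10.  21. -42.  27.   0. -61.]
415,-186.0,25.7,178.05 -> [0.1466, -0.1129, 0.001, 0.002, 0.003, 0.922] rows>= 5
```

>>> jog_arm --rows '[[[0.004,-0.003,0,0,0,0.03],[0.015,-0.011,0.0005,0,0,0.1],[0.027,-0.021,0.001,0,0,0.18],[0.039,-0.03,0.001,0,0,0.26],[0.051,-0.039,0.001,0,0,0.34],[0.063,-0.049,0.001,0,0,0.42],[0.075,-0.058,0.001,0,0,0.5],[0.087,-0.067,0.001,0,0,0.58],[0.099,-0.076,0.001,0,0,0.66],[0.111,-0.085,0.001,0,0,0.73],[0.123,-0.095,0.001,0,0,0.8],[0.134,-0.103,0.001,0,0.002,0.86],[0.143,-0.11,0.001,0.001,0.002,0.905],[0.1466,-0.1129,0.001,0.001,0.002,0.922],[0.1466,-0.1129,0.001,0.001,0.002,0.922]]]'

```text
t: 45.58
tool_pos: [415.0, -186.1, 25.7]
eef_rot: [179.9, 0.0, 178.0]
force: [-0.9, 0.1, -2.4]
opening: 55.2
```

```bash
python3 go.py 457,-187.4,25,178.05;  python3 - <<'E'
from h import *
s=imaging.capture("side")["pixels"]; cv2.imwrite("pics/s20.png",cv2.resize(s[180:270,275:385,::-1],None,fx=7,fy=6.6,interpolation=cv2.INTER_CUBIC))
s=imaging.capture("top")["pixels"]; cv2.imwrite("pics/t20.png",cv2.resize(s[200:260,322:402,::-1],None,fx=10,fy=10,interpolation=cv2.INTER_NEAREST))
E
```

```text
t 45.58 at [ 415.  -186.1   25.7] [179.9   0.  178. ] F [-0.9  0.1 -2.4] open 55.2 q [-33.  24. -37.  29.   0. -31.]
457,-187.4,25,178.05 -> [-0.0421, 0.0002, 0.0007, 0.001, 0.0, -0.001] rows>= 1
```

View pics/s20.png

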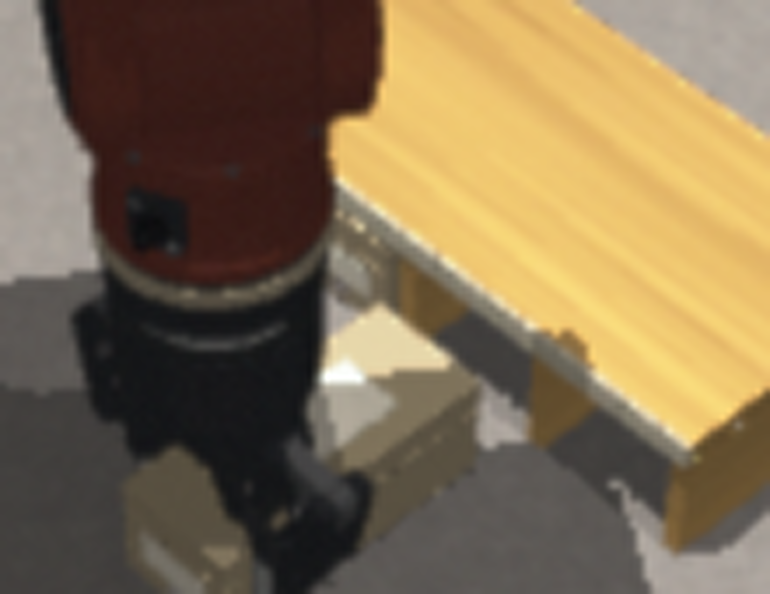

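View pics/t20.png

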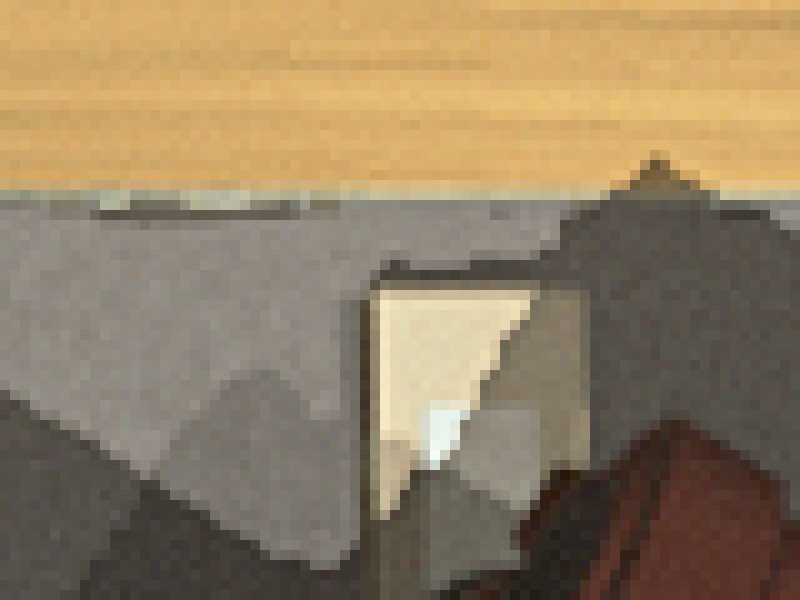

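```bash
python3 - <<'E'
from h import *
c=imaging.capture("top"); s=imaging.capture("side")
print(back(c,[(322+37.2,229),(322+59,229)],59).round(1).tolist())
f=lambda u,v:(275+u/7,180+v/6.6)
print(back(s,[f(380,303),f(480,380)],59).round(1).tolist())
print(back(s,[f(530,442),f(551,447),f(667,545),f(690,551)],0).round(1).tolist())
E
```

```text
[[522.7, -162.3, 59.0], [520.8, -219.7, 59.0]]
[[522.0, -164.6, 59.0], [520.4, -218.7, 59.0]]
[[545.3, -225.0, 0.0], [549.2, -232.5, 0.0], [544.3, -296.9, 0.0], [548.2, -305.0, 0.0]]
```

>>> jog_arm --rows '[[[-0.004,0,0.001,0,0,0],[-0.012,0,0.001,0,0,0],[-0.02,0,0.001,0,0,0],[-0.028,0,0.001,0,0,0],[-0.036,0,0.001,0,0,0],[-0.044,0,0.001,0,0,0],[-0.048,0,0.001,0,0,0]]]'

```text
t: 46.65
tool_pos: [463.5, -187.2, 24.6]
eef_rot: [180.0, 0.0, 178.1]
force: [-0.1, 0.1, -3.2]
opening: 55.4
```

>>> jog_arm --rows '[[[-0.006,0,0,0,0,0],[-0.014,0,0,0,0,0],[-0.022,0,0,0,0,0],[-0.03,0,0,0,0,0]]]'

```text
t: 47.15
tool_pos: [494.1, -188.3, 24.7]
eef_rot: [180.0, 0.0, 178.1]
force: [0.2, -0.1, -2.3]
opening: 55.2
```

Clear entry with no side force. Continue, release, then push.

>>> jog_arm --rows '[[[-0.006,0,0,0,0,0],[-0.014,0,0,0,0,0],[-0.022,0,0,0,0,0],[-0.028,0,0,0,0,0],[-0.03,0,0,0,0,0],[-0.03,0,0.001,0,0,0]]]'

```text
t: 47.9
tool_pos: [524.1, -189.3, 23.6]
eef_rot: [180.0, 0.0, 178.1]
force: [0.3, 0.0, -0.4]
opening: 55.3
```

>>> jog_arm --rows '[[[0,0,0.001,0,0,0],[0,0,0.001,0,0,0],[0,0,0.001,0,0,0],[0,0,0,0,0,0],[0,0,-0.03,0,0,0],[0,0,-0.065,0,0,0],[0,0,-0.075,0,0,0],[0.05,0,-0.075,0,0,0],[0.056,0,-0.075,0,0,0]]]' --fingers -1

```text
t: 49.02
tool_pos: [464.6, -186.3, 97.7]
eef_rot: [179.9, -0.2, 178.1]
force: [0.4, 0.3, -0.4]
opening: 85.5
```

>>> jog_arm --rows '[[[0,0,0,0,0,0],[0,0,0,0,0,0],[0,0,0,0,0,0],[0,0,0.02,0,0,0],[0,0,0.05,0,0,0],[0,0,0.056,0,0,0],[0,0,0.056,0,0,0]]]' --fingers 1

```text
t: 49.9
tool_pos: [464.7, -186.1, 41.8]
eef_rot: [179.8, -0.2, 178.1]
force: [-0.7, 0.6, 0.4]
opening: 0.2
```

```bash
python3 go.py 534,-191,42,178.05
```

```text
t 49.9 at [ 464.7 -186.1   41.8] [179.8  -0.2 178.1] F [-0.7  0.6  0.4] open 0.2 q [-30.  27. -29.  35.   0. -28.]
534,-191,42,178.05 -> [-0.0695, -0.0025, -0.0005, 0.003, -0.004, 0.0] rows>= 2
```

>>> jog_arm --rows '[[[-0.01,-0.002,0,0.002,-0.003,0],[-0.02,-0.0025,0,0.002,-0.003,0],[-0.028,-0.0025,0,0.002,-0.003,0],[-0.036,-0.0025,0,0.002,-0.003,0],[-0.044,-0.0025,0,0.002,-0.003,0],[-0.052,-0.0025,0,0.002,-0.003,0],[-0.06,-0.0025,0,0.002,-0.003,0],[-0.065,-0.0025,0,0.002,-0.003,0],[-0.066,-0.0025,0,0.002,-0.003,0]]]'

```text
t: 51.02
tool_pos: [531.0, -190.9, 41.4]
eef_rot: [180.0, -0.0, 178.1]
force: [-2.7, -0.7, 2.3]
opening: 0.1
```

>>> jog_arm --rows '[[[-0.002,0,0,0,0,0],[-0.004,0,0,0,0,0],[-0.005,0,0,0,0,0]]]'

```text
t: 51.4
tool_pos: [533.3, -190.5, 40.8]
eef_rot: [179.9, -0.3, 178.0]
force: [-14.4, -0.4, 6.9]
opening: 0.1
```

>>> jog_arm --rows '[[[0.02,0,0,0,0,0],[0.07,0,-0.03,0,0,0],[0.13,0,-0.08,0,0,0],[0.18,0,-0.12,0,0,0],[0.18,0,-0.12,0,0,0]]]'

```text
t: 52.02
tool_pos: [353.3, -184.9, 163.8]
eef_rot: [-180.0, -0.1, 178.0]
force: [0.3, -0.1, 0.2]
opening: -0.2
```

```bash
python3 go.py; python3 - <<'E'
from h import *
s=imaging.capture("side")["pixels"]; cv2.imwrite("pics/s21.png",cv2.resize(s[140:260,270:420,::-1],None,fx=5.2,fy=4.8,interpolation=cv2.INTER_CUBIC))
cv2.imwrite("pics/s21f.png",s[:,:,::-1])
c=imaging.capture("top")["pixels"]; cv2.imwrite("pics/t21.png",c[:,:,::-1])
E
```

```text
t 52.02 at [ 353.3 -184.9  163.8] [-1.80e+02 -1.00e-01  1.78e+02] F [ 0.3 -0.1  0.2] open -0.2 q [-38.   7. -34.  49.  -0. -36.]
```

View pics/s21.png

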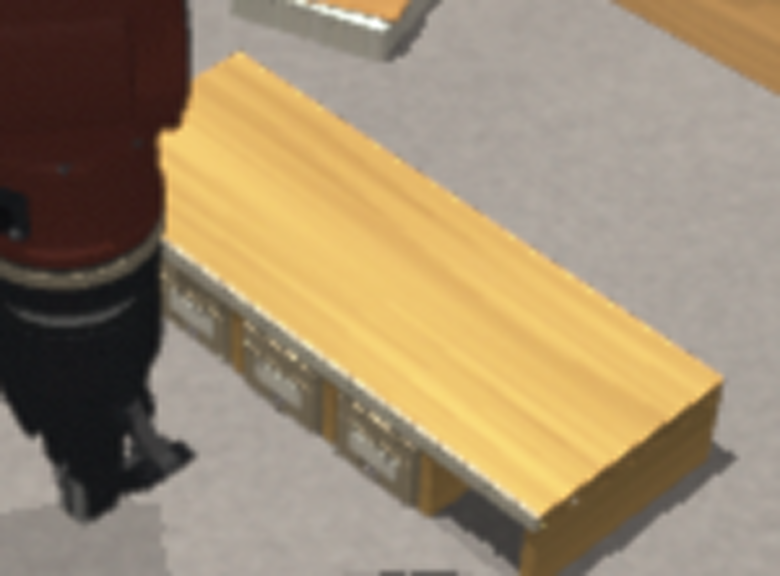

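View pics/t21.png

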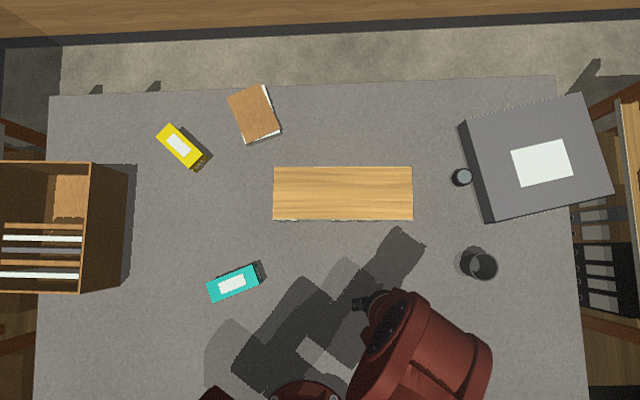

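View pics/s21f.png

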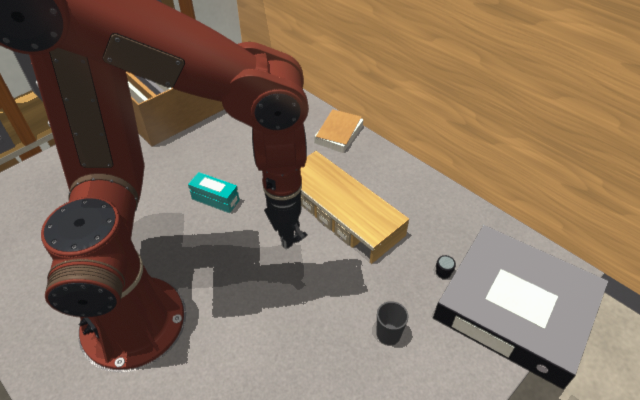

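>>> jog_arm --rows '[[[0,-0.05,-0.03,0,0,0],[0,-0.1,-0.06,0,0,0],[0,-0.12,-0.06,0,0,0],[0,-0.12,-0.06,0,0,0]]]'

```text
t: 52.62
tool_pos: [350.8, -305.8, 221.3]
eef_rot: [179.9, -0.2, 177.9]
force: [0.6, 0.1, -0.5]
opening: -0.2
```

```bash
python3 - <<'E'
from h import *
s=imaging.capture("side")["pixels"]; cv2.imwrite("pics/s22.png",cv2.resize(s[170:260,275:375,::-1],None,fx=8,fy=6.6,interpolation=cv2.INTER_CUBIC))
E
```

```text
(no output)
```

View pics/s22.png

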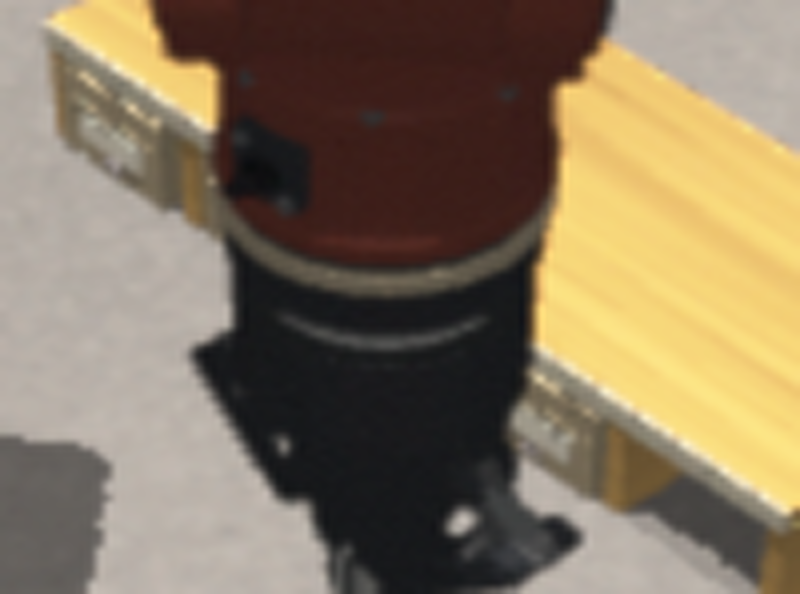

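```bash
python3 - <<'E'
from h import *
s=imaging.capture("side"); g=s["pixels"]
cv2.imwrite("pics/s23.png",cv2.resize(g[172:208,278:308,::-1],None,fx=20,fy=16,interpolation=cv2.INTER_NEAREST))
cv2.imwrite("pics/s24.png",cv2.resize(cv2.imread("pics/s21f.png")[185:250,298:365],None,fx=11,fy=9,interpolation=cv2.INTER_NEAREST))
E
```

```text
(no output)
```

View pics/s23.png

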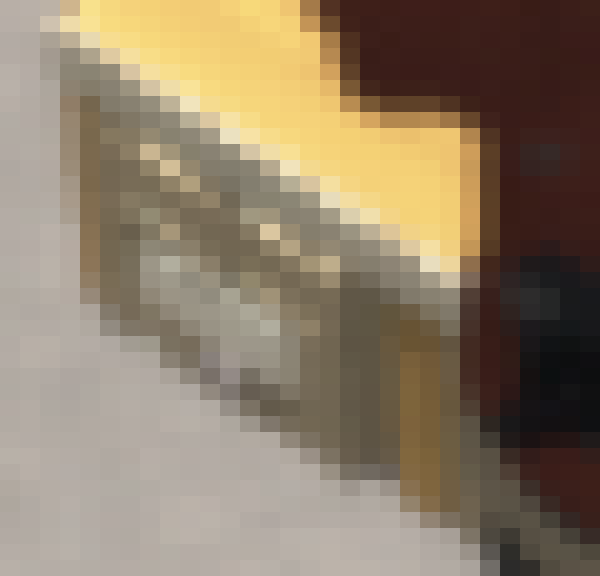

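View pics/s24.png

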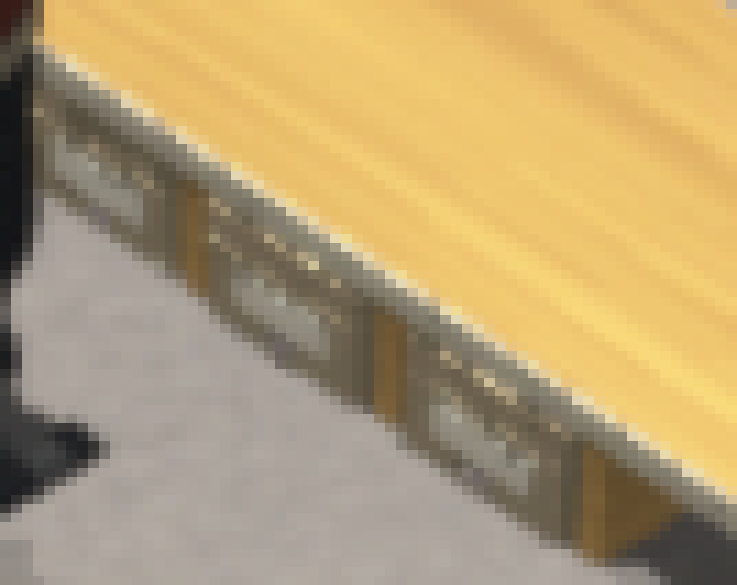

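```bash
python3 -c "
from bench import env; print(env.close_job())"
```

```text
the job is handed in; nothing more can be done
None
```

I closed all three loose buff boxes, filed them in pigeonholes 1, 3 and 4, and handed the job in at about 53 s. No verdict came back. The box already filed is in pigeonhole 2. I never touched it, the loupe, the pencil cup, or the yellow and turquoise look-alikes.

- **Lids:** each lid came to a hard stop at 28–36 N with the fingertips about 56 mm above the table, which is the closed height. Each box then went under the rack top without catching.
- **Pigeonholes:** each box was pushed until it stopped at about 14 N. The stopping points match the rack's slant from one pigeonhole to the next. In the last side pictures the three near ends line up with the divider fronts and with the box in pigeonhole 2. One pixel there is about 3 mm, so I could not measure the gap to the back stop more finely; it looks well inside the 10 mm allowed.
- **Disagreements:** the two cameras differed by 2–3 mm on sideways position. For the first box I moved it 2.5 mm sideways before inserting it.
- **Disturbances:** I saw no grip slackening and no box knocked aside.

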